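Pack a bag kit in two stack-nest totes

TASK

Lift the orange tote out of the grey one, tip the wooden toggles from the tray into the grey tote and stand the empty tray flat on the bench. Then stack the orange tote squarely on the grey one, turned half round so that it stands up on the ledges instead of nesting down on the toggles, and have all the thread reels in the orange tote. Leave the glue bottle, dye jar and beeswax where they are.

Things in the scene. Friction and masses are not known exactly. Their poses are not given: they have to be found in the camera images.
- grey_tote: Grey stack-nest tote, loose, 218 long (x) x 124 wide (y) x 60 mm high, 2 mm walls and floor; inside at the floor 168 x 100, each wall leaning 7 mm out to the rim. Origin: centre of the underside, z up. Its +x end bulges at both corners and is indented mid-way; its -x end bulges mid-way and is indented at the corners. Ledges roof the indents 4 mm below the rim.
- grey_grip (a point): Middle of the grey tote's grip bar, 41 mm above its underside. In both totes a hollow divider along y, 24 mm wide and 27 mm high, halves the inside and carries this bar: along y, 14 mm thick (x), 74 mm long at its top, from 27 to 54 mm up. Axes as for the tote.
- orange_grip (a point): Middle of the grip bar of the like orange tote (loose, 0.25 kg), to be pinched from above; same offsets and axes. At the start nested in the grey one: same heading, underside 33 mm above the grey one's; lifts straight up. Stacked: turned 180 deg about z, bulges on the grey ledges, underside 56 mm above, 5 mm play each way. Free bench for it lies left of the grey tote.
- tray_grip (a point): Bright steel tipping tray, loose, 170 g: flat pan 118 mm long (x), 72 mm wide (y), 2 mm floor, walls 18 mm high at both sides and at the back (+x); the front (-x) is open. A wooden bar along y, 12 mm thick (x), 14 mm high, 72 mm long, spans the pan above its middle. This point is the centre of the bar, 56 mm above the pan's underside; x towards the closed back, z up.
- tray_lip (a point): The middle of the tray's open front edge, 60 mm in front (-x) of the bar's centre and 54 mm below it.
- toggle_0_c (a point): Wooden toggle, a rounded block 30 x 16 x 11 mm (x, y, z), 12 g; this point is its centre. Lies in the tray at the start; it slides on the pan beyond about 25 to 36 degrees of tilt. 4 to 6 toggles are present, the others are absent.
- toggle_1_c (a point): Wooden toggle, a rounded block 30 x 16 x 11 mm (x, y, z), 12 g; this point is its centre. Lies in the tray at the start; it slides on the pan beyond about 25 to 36 degrees of tilt. 4 to 6 toggles are present, the others are absent.
- toggle_2_c (a point): Wooden toggle, a rounded block 30 x 16 x 11 mm (x, y, z), 12 g; this point is its centre. Lies in the tray at the start; it slides on the pan beyond about 25 to 36 degrees of tilt. 4 to 6 toggles are present, the others are absent.
- toggle_3_c (a point): Wooden toggle, a rounded block 30 x 16 x 11 mm (x, y, z), 12 g; this point is its centre. Lies in the tray at the start; it slides on the pan beyond about 25 to 36 degrees of tilt. 4 to 6 toggles are present, the others are absent.
- toggle_4_c (a point): Wooden toggle, a rounded block 30 x 16 x 11 mm (x, y, z), 12 g; this point is its centre. Lies in the tray at the start; it slides on the pan beyond about 25 to 36 degrees of tilt. 4 to 6 toggles are present, the others are absent.
- toggle_5_c (a point): Wooden toggle, a rounded block 30 x 16 x 11 mm (x, y, z), 12 g; this point is its centre. Lies in the tray at the start; it slides on the pan beyond about 25 to 36 degrees of tilt. 4 to 6 toggles are present, the others are absent.
- reel_0_c (a point): Reel of red waxed thread, 32 mm across, 48 mm high, standing on the bench; this point is its centre, z along its axis. 2 to 4 reels are present, the others are absent.
- reel_1_c (a point): Reel of cream waxed thread, 32 mm across, 48 mm high, standing on the bench; this point is its centre, z along its axis. 2 to 4 reels are present, the others are absent.
- reel_2_c (a point): Reel of blue waxed thread, 32 mm across, 48 mm high, standing on the bench; this point is its centre, z along its axis. 2 to 4 reels are present, the others are absent.
- reel_3_c (a point): Reel of red waxed thread, 32 mm across, 48 mm high, standing on the bench; this point is its centre, z along its axis. 2 to 4 reels are present, the others are absent.
- the_hand_press: Bystander, fixed: green hand press with a heavy base 170 mm long (local x from -58 to +112 mm about this origin) and 120 mm wide (y from -58 to +62), 16 mm high; column, head and lever ball above it reach 390 mm, the ball overhanging the -x end by 50 mm. Origin: on the bench under the ram.
- glue: Bystander: white glue bottle with a red cone tip, 43 mm wide, 143 mm high; origin at the centre of its underside.
- dye: Bystander: dye jar with a red cap, 35 mm across, 58 mm high; origin at the centre of its underside.
- wax: Bystander: block of beeswax, 35 x 52 x 21 mm; origin at the centre of its underside.
There are look-alikes about, which are no part of the job. Leave any green or turquoise look-alike of the part that bears reel_1_c alone.

How it is judged:
On the way, in this order (a step that is already met when the one before it is completed fails the run):
1. the orange tote is lifted out of the grey tote ((z of orange_grip in the frame of grey_tote above 0.115 m or horizontal distance between orange_grip and grey_tote above 0.11 m)), for 0.1 s.
2. the tray is tipped over the grey tote (angle between tray_grip's own z axis and vertical above 0.3 rad and x of tray_lip in the frame of grey_tote between -0.115 and 0.115 m and y of tray_lip in the frame of grey_tote between -0.075 and 0.075 m and z of tray_lip in the frame of grey_tote between 0.02 and 0.25 m).
3. all toggles are in the grey tote (x of toggle_0_c in the frame of grey_tote between -0.106 and 0.106 m and y of toggle_0_c in the frame of grey_tote between -0.058 and 0.058 m and z of toggle_0_c in the frame of grey_tote between 0.004 and 0.05 m and x of toggle_1_c in the frame of grey_tote between -0.106 and 0.106 m and y of toggle_1_c in the frame of grey_tote between -0.058 and 0.058 m and z of toggle_1_c in the frame of grey_tote between 0.004 and 0.05 m and x of toggle_2_c in the frame of grey_tote between -0.106 and 0.106 m and y of toggle_2_c in the frame of grey_tote between -0.058 and 0.058 m and z of toggle_2_c in the frame of grey_tote between 0.004 and 0.05 m and x of toggle_3_c in the frame of grey_tote between -0.106 and 0.106 m and y of toggle_3_c in the frame of grey_tote between -0.058 and 0.058 m and z of toggle_3_c in the frame of grey_tote between 0.004 and 0.05 m and x of toggle_4_c in the frame of grey_tote between -0.106 and 0.106 m and y of toggle_4_c in the frame of grey_tote between -0.058 and 0.058 m and z of toggle_4_c in the frame of grey_tote between 0.004 and 0.05 m and x of toggle_5_c in the frame of grey_tote between -0.106 and 0.106 m and y of toggle_5_c in the frame of grey_tote between -0.058 and 0.058 m and z of toggle_5_c in the frame of grey_tote between 0.004 and 0.05 m), for 0.2 s.
4. the orange tote is stacked on the grey tote (x of orange_grip in the frame of grey_tote between -0.008 and 0.008 m and y of orange_grip in the frame of grey_tote between -0.008 and 0.008 m and z of orange_grip in the frame of grey_tote between 0.093 and 0.101 m and angle between the z axis of orange_grip and the z axis of grey_tote, either way round below 0.05 rad and angle between grey_tote's own z axis and vertical below 0.05 rad), for 0.3 s.
At the end, for the whole second after the job is handed in: All toggles lie in the grey tote; the orange tote stands level on its ledges (bar centre 93 to 101 mm above the grey underside, within 8 mm of centred, 0.05 rad of parallel); all reels are down in the orange tote; the tray is flat on the bench (bar 50 to 64 mm up, tilt under 0.1 rad); all at rest (all of step 3 and all of step 4 and x of reel_0_c in the frame of orange_grip between -0.1 and 0.1 m and y of reel_0_c in the frame of orange_grip between -0.054 and 0.054 m and z of reel_0_c in the frame of orange_grip between -0.035 and 0.012 m and x of reel_1_c in the frame of orange_grip between -0.1 and 0.1 m and y of reel_1_c in the frame of orange_grip between -0.054 and 0.054 m and z of reel_1_c in the frame of orange_grip between -0.035 and 0.012 m and x of reel_2_c in the frame of orange_grip between -0.1 and 0.1 m and y of reel_2_c in the frame of orange_grip between -0.054 and 0.054 m and z of reel_2_c in the frame of orange_grip between -0.035 and 0.012 m and x of reel_3_c in the frame of orange_grip between -0.1 and 0.1 m and y of reel_3_c in the frame of orange_grip between -0.054 and 0.054 m and z of reel_3_c in the frame of orange_grip between -0.035 and 0.012 m and height (world z) of tray_grip between 0.05 and 0.064 m and angle between tray_grip's own z axis and vertical below 0.1 rad and linear speed of grey_tote below 0.02 m/s); the robot touches nothing.
It fails at once if the glue bottle is moved more than 3 cm or knocked over (distance of glue from where it was at the start of the episode above 0.03 m or angle between glue's own z axis and vertical above 0.5 rad).
It fails at once if the dye jar is moved more than 3 cm or knocked over (distance of dye from where it was at the start of the episode above 0.03 m or angle between dye's own z axis and vertical above 0.5 rad).
It fails at once if the beeswax is moved more than 3 cm or knocked over (distance of wax from where it was at the start of the episode above 0.03 m or angle between wax's own z axis and vertical above 0.5 rad).
Of reel_0, reel_1, reel_2, reel_3 only 2 to 4 are there at a start; the rules pass over those that are not, and their reading is None.
Of toggle_0, toggle_1, toggle_2, toggle_3, toggle_4, toggle_5 only 4 to 6 are there at a start; the rules pass over those that are not, and their reading is None.
At some moment in a run one of tip_tray may be knocked a few centimetres aside while the robot is not near it.
Once in a run the grip may slacken for a moment while it holds something.
It also fails if it takes over 210 s, if anything falls off the work surface, if the arm or the gripper's body presses on something with over 40 N, if the wrist force passes 120 N, or if a joint passes its speed limit or range.

ROBOT

A 7-joint arm with a two-finger parallel gripper is mounted at the origin on a cart in front of the work surface, level with it; the furniture and walls round the work are solid. World frame = base frame: x ahead of the robot, y to its left, z up, the work surface at z = 0. Lengths are in m, angles in rad, forces in N, time in s.
With the tool pointing down it reaches from about 0.425 to 0.975 m from the base axis. Payload 16.7 kg.
Tool frame: the origin (TCP) lies at the very end of the fingers, on their centre line; the grasp point (between the pads) lies 19 mm behind it (arm.grip_depth is the distance from the TCP to the grasp point, in m); z points along the fingers, y is the line along which they close (so a half turn about z gives the same grasp; the last joint's range is limited). The gripper opens to 85 mm and grips with 20 to 120 N. Pads are 22 mm wide; open, the fingers measure 114 mm over their backs; the gripper's body (76 mm by 85 mm) begins 54 mm behind the grasp point. The pads swing forward as they close: fully open they stand 13 mm farther back than shut.
Start: joints at [-1.272, 0.426, 0.074, 1.606, -0.034, 1.111, -0.067], TCP at [0.293, 0.608, 0.231] pointing down, gripper open.
Joint ranges: [-2.85, 2.85], [-0.5, 2.14], [-1.23, 1.37], [0.21, 2.46], [-1.02, 4.16], [0.16, 2.05], [-2.73, 2.73]. Speed limits (rad/s): [1.89, 1.89, 2.39, 2.39, 3.01, 3.01, 3.01].

INTERFACE

Orientations are given as a unit quaternion [w, x, y, z].
In Python, from station import arm, camera, order gives the robot as it stands. The module is installed in compiled form; this text tells all that it offers.
- The arm moves only by the tool step_arm, never from a script. Its argument "targets" is a list of rows, each a list of 3 entries, a list of its own where there are three numbers: the opening, from 0 (shut) to 1 (fully open), then the shift along the tool's x, y, z each as a share of 4 cm, from -1 to 1, then the turn about the tool's z as a share of 8 degrees, from -1 to 1. In form: [[hand, [x, y, z], yaw], ...]. A call has 1 to 8 rows; each row shifts and turns the commanded pose from where the row before left it, along the tool's axes as they then stand; what a row does not reach is not made up. A row lasts 1/8 s, in which the tool goes at most 62.5 mm and 10.7 degrees, less where a joint would pass 70% of its speed; a pose out of reach is approached as far as the arm can. A call with a number of a shift or a turn outside -1 to 1 is refused whole. A call with a gripper value outside its range is refused whole. The fingers move at their own pace and stop on an object; "squeeze" is the grip in N (left out, the last holds). Time passes only in rows, so rows that do not move let the fingers close. It gives the time, the measured TCP pose, the force, the opening and the grip force at its end, in the units of the state.
- arm.get_obs(): the state, without advancing time (a new reading comes with each control period).
- camera(name): name is "side" or "top" or "wrist"; returns a dict with "color" (420x560x3 uint8, red, green, blue), "K" (3x3 intrinsics, pixels), "rvec" (rotation vector, rad) and "tvec" (3), from world to camera coordinates, as OpenCV has them. Camera axes: x right, y down, z forward; pixel columns grow to the right and rows downward; lengths in m; the calibration is good to about 2 mm. A picture is of the moment at which its call begins. There is no depth.
- order.close_job(): hands the job in; it is judged then, once.
The state is a dict: "time": time; "qpos": joint angles; "qvel": joint speeds; "joint_efforts": joint torques, N m; "tool_pos": TCP position; "ee_rot": TCP orientation; "ft_force": force on the tool from outside, world axes, zero at the start; "wrist_torque": the same for the moment, N m; "finger_gap": finger opening in m; "grip_force": force on a finger pad.
Only numpy, scipy, OpenCV 4.12 (cv2) and the standard library are available. Lean on these libraries where they do the work, as an engineer would, in place of code of your own. Each camera call takes 0.05 s, during which the arm holds its last target. There are 200 camera calls.

## Working session

There is one attempt and no reset: what is moved stays moved. The work goes in short steps, Python scripts to look and compute and a tool call to move; the robot and the scene stay as the last step left them, time stands still between calls to the robot, and variables do not carry over. Pictures are saved under pics/ and viewed, at most 14 in all, crops included, and the job is handed in when it is done.

Besides the shell and the picture viewer there is one more tool, called after "Request:" as name(argument=value, ...), one argument or row to a line, values as JSON. step_arm: Moves the arm, as the interface text tells. Its arguments: {"type":"object","properties":{"targets":{"type":"array","items":{"type":"array"}},"squeeze":{"type":"number"}},"required":["targets"]}

```bash
mkdir -p pics; cat > h.py <<'E'
import numpy as np, cv2
from station import arm, camera, order
from scipy.spatial.transform import Rotation as R
def snap(n,f=None):
    c=camera(n)
    if f: cv2.imwrite('pics/'+f,c['color'][:,:,::-1])
    return c
def ray(c,uv,z):
    M=cv2.Rodrigues(np.array(c['rvec'],float))[0]; t=np.array(c['tvec'],float).ravel()
    d=M.T@np.linalg.inv(c['K'])@np.array([uv[0],uv[1],1.]); o=-M.T@t
    return o+d*(z-o[2])/d[2]
def proj(c,p):
    return cv2.projectPoints(np.array(p,float).reshape(-1,3),np.array(c['rvec'],float),np.array(c['tvec'],float),c['K'],None)[0].reshape(-1,2)
def pose():
    o=arm.get_obs(); q=o['ee_rot']; return np.array(o['tool_pos']),R.from_quat([q[1],q[2],q[3],q[0]]).as_matrix(),o
E
python3 - <<'E'
from h import *
a=snap('top','top0.png');b=snap('side','side0.png');w=snap('wrist','w0.png')
p,M,o=pose();print(p,M.round(3),o['time'],o['finger_gap'])
for c in(a,b,w):
    m=cv2.Rodrigues(np.array(c['rvec'],float))[0];print((-m.T@np.array(c['tvec']).ravel()).round(3),m.round(2).tolist(),c['K'][0,0])
E
```

```text
[0.29275354 0.60787909 0.23077967] [[-0.901  0.434 -0.   ]
 [ 0.434  0.901 -0.001]
 [-0.    -0.001 -1.   ]] 0.15 0.08572757886144827
[0.376 0.042 1.01 ] [[0.03, -1.0, 0.02], [-0.99, -0.03, -0.13], [0.13, -0.01, -0.99]] 414.1363671403252
[ 0.07  -0.679  0.784] [[0.85, -0.53, -0.01], [-0.34, -0.53, -0.77], [0.4, 0.66, -0.63]] 418.0965034602814
[0.216 0.644 0.373] [[0.43, 0.9, -0.0], [0.85, -0.41, 0.33], [0.29, -0.14, -0.94]] 309.76340156709125
```

View pics/top0.png

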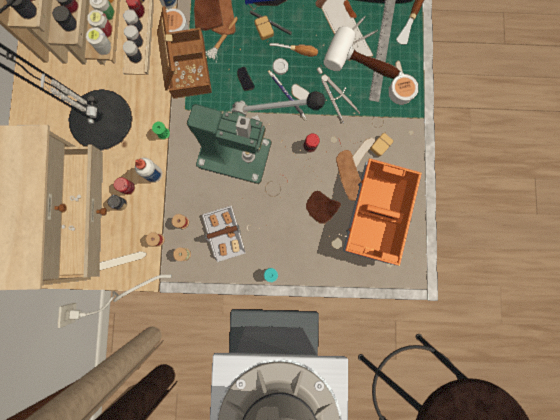

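View pics/side0.png

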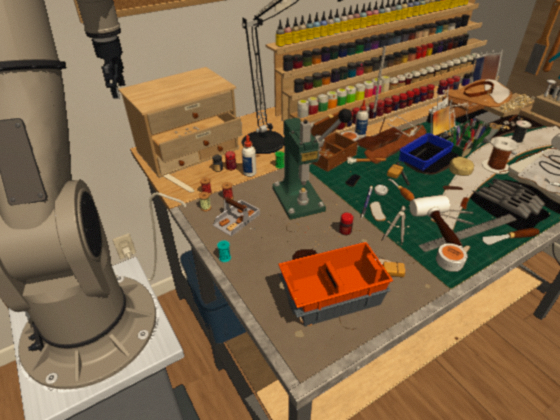

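The top view shows the nested totes (383,212), tray (223,233), and reel candidates at (179,221), (180,254) and (153,239). The look-alikes are the green reel (160,130), the turquoise reel (271,275), the red-capped jar (312,142) and the bottles by the drawers (124,186). I'll check these in close crops.

```bash
python3 - <<'E'
from h import *
a=snap('top');b=snap('side')
x=cv2.resize(a['color'][120:290,100:330],None,fx=2.6,fy=2.6,interpolation=cv2.INTER_CUBIC)
y=cv2.resize(b['color'][130:270,150:300],None,fx=2.6,fy=2.6,interpolation=cv2.INTER_CUBIC)
y=cv2.resize(b['color'][140:240,180:280],(0,0),fx=4.4,fy=4.4,interpolation=cv2.INTER_CUBIC)
cv2.imwrite('pics/c1.png',x[:,:,::-1]);
cv2.imwrite('pics/c2.png',y[:,:,::-1])
for n,uv,z in [('reelA',(179,221),.048),('reelB',(180,254),.048),('C',(153,239),.048),('tray',(223,233),.056),('green',(160,130),.048),('turq',(271,275),.048),('dye?',(312,142),.058),('tote',(383,212),.09),('wax',(383,145),.02),('glue',(147,170),.1),('press',(240,140),.1),('bottles',(124,186),.05),('edgeL',(165,280),0),('edgeR',(430,290),0)]: print(n,ray(a,uv,z).round(3))
E
```

```text
reelA [0.458 0.246 0.048]
reelB [0.382 0.239 0.048]
C [0.415 0.303 0.048]
tray [0.433 0.142 0.056]
green [0.675 0.304 0.048]
turq [0.341 0.029 0.048]
dye? [ 0.655 -0.059  0.058]
tote [ 0.489 -0.218  0.09 ]
wax [ 0.664 -0.239  0.02 ]
glue [0.566 0.312 0.1  ]
press [0.642 0.108 0.1  ]
bottles [0.536 0.378 0.05 ]
edgeL [0.32  0.281 0.   ]
edgeR [ 0.314 -0.357  0.   ]
```

View pics/c1.png

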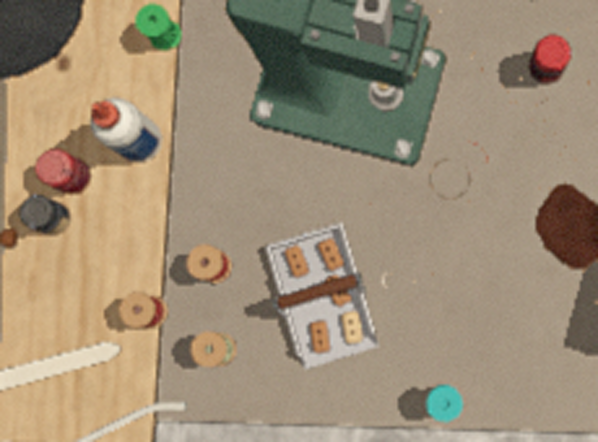

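View pics/c2.png

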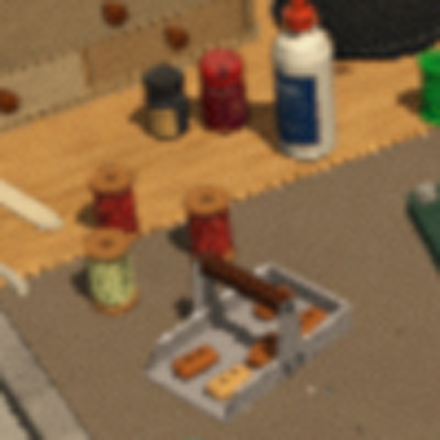

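Three wood-flanged reels stand at top-view (179,221) red, (180,254) cream and (153,239) red. The flangeless green and turquoise ones are the look-alikes. The tray holds 5 toggles, with its open front facing the robot. Next I'll measure the tote.

```bash
cat >> h.py <<'E'
def mask(c,hr,smin=80,vmin=60):
    h=cv2.cvtColor(c['color'],cv2.COLOR_RGB2HSV); m=(h[:,:,0]>=hr[0])&(h[:,:,0]<=hr[1])&(h[:,:,1]>=smin)&(h[:,:,2]>=vmin)
    return m.astype(np.uint8)
def go(xy,ydir_deg,z=None):
    """print remaining tool-frame shift (units of 4cm) and yaw (units of 8deg) to bring TCP to xy, tool y to given world angle (mod 180)"""
    p,M,o=pose(); a=np.degrees(np.arctan2(M[1,1],M[0,1])); d=(ydir_deg-a+90)%180-90
    t=np.array([xy[0],xy[1],p[2] if z is None else z]); s=M.T@(t-p)
    print('TCP',p.round(4),'ydir',round(a,1),'| shift mm tool',(s*1000).round(1),'world mm',((t-p)*1000).round(1),'| dyaw world deg',round(d,1),'=> toolz turn',round(-d,1),'j7',round(o['qpos'][6],2),'t',o['time'],'gap',o['finger_gap'],'gf',o['grip_force'],'F',np.round(o['ft_force'],1))
E
python3 - <<'E'
from h import *
c=snap('top');m=mask(c,(4,14),150,80);m[:, :340]=0;m[:150]=0
n,l,st,ce=cv2.connectedComponentsWithStats(m);k=1+st[1:,4].argmax();print(st[k],ce[k])
p=np.argwhere(l==k)[:,::-1].astype(np.float32)
bx=cv2.boxPoints(cv2.minAreaRect(p));w=np.array([ray(c,q,.093) for q in bx]);print(bx.round(1).tolist(),w.round(4).tolist(),w.mean(0))
for i in range(4):
    d=w[(i+1)%4]-w[i];print(np.linalg.norm(d).round(3),np.degrees(np.arctan2(d[1],d[0])).round(1))
x=cv2.resize(c['color'][145:280,330:440],None,fx=4.4,fy=4.4,interpolation=cv2.INTER_CUBIC);cv2.imwrite('pics/c3.png',x[:,:,::-1])
go(w.mean(0)[:2],0)
E
```

```text
[ 346  159   75  106 5216] [383.08627301 211.59681748]
[[343.5, 251.10000610351562], [366.79998779296875, 157.6999969482422], [421.8999938964844, 171.5], [398.5, 264.8999938964844]] [[0.3988, -0.1294, 0.093], [0.612, -0.1812, 0.093], [0.5842, -0.3068, 0.093], [0.3722, -0.2514, 0.093]] [ 0.49179374 -0.2171953   0.093     ]
0.219 -13.7
0.129 -102.5
0.219 165.3
0.125 77.7
TCP [0.2928 0.608  0.2311] ydir 64.3 | shift mm tool [-5.374e+02 -6.571e+02  3.000e-01] world mm [ 199.  -825.2    0. ] | dyaw world deg -64.3 => toolz turn 64.3 j7 -0.07 t 0.3 gap 0.08535827396053408 gf 0.0 F [-0.   0.   0.4]
```

View pics/c3.png

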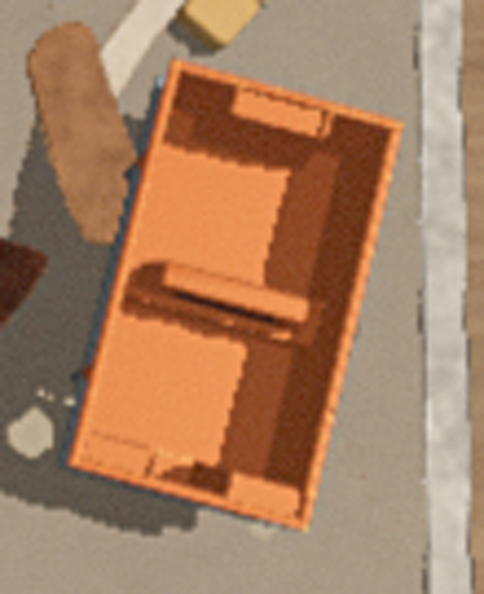

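The +x end (single mid ledge) is the far end, so heading is about -14° with centre near (0.492,-0.217). I'll move along -y first to stay clear of the cabinet.

Request:
step_arm(
  targets=[
    [1, [-0.47, -0.97, 0], 0],
    [1, [-0.47, -0.97, 0], 0],
    [1, [-0.47, -0.97, 0], 0],
    [1, [-0.47, -0.97, 0], 0],
    [1, [-0.47, -0.97, 0], 0],
    [1, [-0.47, -0.97, 0], 0],
  ],
  squeeze=60,
)

```text
time: 1.05
tool_pos: [0.2934, 0.348, 0.2314]
ee_rot: [0.0, 0.223, 0.975, 0.0]
ft_force: [0.9, 0.7, 0.8]
finger_gap: 0.0858
grip_force: 0.0
```

```bash
python3 -c "
from h import *
go((.492,-.217),-14)"
```

```text
TCP [0.2934 0.348  0.2314] ydir 64.3 | shift mm tool [-4.241e+02 -4.229e+02 -1.000e-01] world mm [ 198.6 -565.     0. ] | dyaw world deg -78.3 => toolz turn 78.3 j7 0.12 t 1.05 gap 0.08582977381340591 gf 0.0 F [0.9 0.7 0.8]
```

Request:
step_arm(
  targets=[
    [1, [-0.96, -0.96, 0], 0],
    [1, [-0.96, -0.96, 0], 0],
    [1, [-0.96, -0.96, 0], 0],
    [1, [-0.96, -0.96, 0], 0],
    [1, [-0.96, -0.96, 0], 0],
    [1, [-0.96, -0.96, 0], 0],
    [1, [-0.96, -0.96, 0], 0],
    [1, [-0.96, -0.96, 0], 0],
  ],
)

```text
time: 2.05
tool_pos: [0.4373, -0.0624, 0.2317]
ee_rot: [0.0, 0.222, 0.975, 0.0]
ft_force: [1.2, 1.4, 0.2]
finger_gap: 0.0852
grip_force: 0.0
```

Request:
step_arm(
  targets=[
    [1, [-0.96, -0.96, 0], 0],
    [1, [-0.96, -0.96, 0], 0],
    [1, [-0.96, -0.96, 0], 0],
    [1, [0, 0, 0], 1],
    [1, [0, 0, 0], 1],
    [1, [0, 0, 0], 1],
    [1, [0, 0, 0], 1],
    [1, [0, 0, 0], 1],
  ],
)

```text
time: 3.05
tool_pos: [0.4907, -0.2144, 0.2314]
ee_rot: [0.0, 0.544, 0.839, 0.0]
ft_force: [0.6, 0.5, 0.7]
finger_gap: 0.0857
grip_force: 0.0
```

Request:
step_arm(
  targets=[
    [1, [0, 0, 0], 1],
    [1, [0, 0, 0], 1],
    [1, [0, 0, 0], 1],
    [1, [0, 0, 0], 1],
    [1, [0, 0, 0], 0.8],
    [1, [0, 0, 0], 0],
  ],
)

```text
time: 3.8
tool_pos: [0.4908, -0.2143, 0.2312]
ee_rot: [0.0, 0.788, 0.615, -0.0]
ft_force: [-0.2, 0.4, 0.2]
finger_gap: 0.0854
grip_force: 0.0
```

```bash
python3 -c "
from h import *
go((.492,-.217),-14)
snap('wrist','w1.png')"
```

```text
TCP [ 0.4908 -0.2143  0.2312] ydir -14.1 | shift mm tool [-2.3  1.9  0. ] world mm [ 1.2 -2.7  0. ] | dyaw world deg 0.1 => toolz turn -0.1 j7 0.44 t 3.8 gap 0.08542752702374212 gf 0.0 F [-0.2  0.4  0.2]
```

View pics/w1.png

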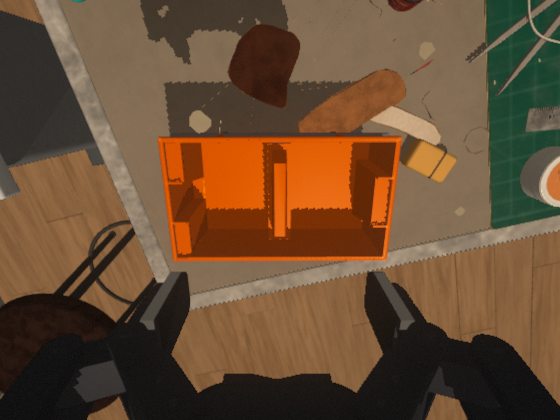

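The wrist view is square to the tote, with the bar top running from (280,163) to (280,237).

```bash
python3 -c "
from h import *
c=snap('wrist')
a=ray(c,(280,163),.087);b=ray(c,(280.5,237),.087);print(a,b,(a+b)/2,np.degrees(np.arctan2(*(a-b)[1::-1])))
go(((a+b)/2)[:2],-14,.06)"
```

```text
[ 0.50085062 -0.185003    0.087     ] [ 0.48348489 -0.25808779  0.087     ] [ 0.49216776 -0.2215454   0.087     ] 76.63377668829584
TCP [ 0.4907 -0.2143  0.2313] ydir -13.9 | shift mm tool [ -6.6   3.1 171.3] world mm [   1.4   -7.2 -171.3] | dyaw world deg -0.1 => toolz turn 0.1 j7 0.45 t 3.9 gap 0.0853649479517144 gf 0.0 F [-0.3  0.4  0.7]
```

Request:
step_arm(
  targets=[
    [1, [-0.17, 0.08, 0.9], 0],
    [1, [0, 0, 1], 0],
    [1, [0, 0, 1], 0],
    [1, [0, 0, 0.9], 0],
    [1, [0, 0, 0.38], 0],
    [1, [0, 0, 0], 0],
  ],
)

```text
time: 4.65
tool_pos: [0.492, -0.222, 0.064]
ee_rot: [-0.0, 0.788, 0.615, -0.0]
ft_force: [-0.5, 0.4, 1.0]
finger_gap: 0.0857
grip_force: 0.0
```

Request:
step_arm(
  targets=[
    [0, [0, 0, 0], 0],
    [0, [0, 0, 0], 0],
    [0, [0, 0, 0], 0],
    [0, [0, 0, 0], 0],
    [0, [0, 0, 0], 0],
    [0, [0, 0, 0], 0],
    [0, [0, 0, 0], 0],
  ],
)

```text
time: 5.52
tool_pos: [0.4923, -0.2217, 0.0645]
ee_rot: [-0.0, 0.789, 0.615, 0.0]
ft_force: [-1.3, 2.2, 8.5]
finger_gap: 0.0128
grip_force: 58.6
```

Request:
step_arm(
  targets=[
    [0, [0, 0, -0.3], 0],
    [0, [0, 0, -0.5], 0],
    [0, [0, 0, -0.6], 0],
    [0, [0, 0, -0.7], 0],
    [0, [0, 0, -0.7], 0],
    [0, [0, 0, -0.7], 0],
    [0, [0, 0, 0], 0],
    [0, [0, 0, 0], 0],
  ],
)

```text
time: 6.52
tool_pos: [0.492, -0.2214, 0.204]
ee_rot: [-0.0, 0.789, 0.615, 0.0]
ft_force: [0.0, 1.3, -3.7]
finger_gap: 0.0124
grip_force: 59.0
```

```bash
python3 -c "
from h import *
c=snap('side','s1.png');t=snap('top');
go((.485,-.045),-14)
im=np.hstack([c['color'][120:400,200:480],t['color'][120:400,160:440]]);cv2.imwrite('pics/s1.png',im[:,:,::-1])"
```

```text
TCP [ 0.4917 -0.2215  0.2035] ydir -14.1 | shift mm tool [ 1.696e+02 -4.960e+01  1.000e-01] world mm [ -6.7 176.5   0. ] | dyaw world deg 0.1 => toolz turn -0.1 j7 0.49 t 6.625 gap 0.012787506085284952 gf 59.04461681842804 F [ 0.4 -0.5 -1.7]
```

View pics/s1.png

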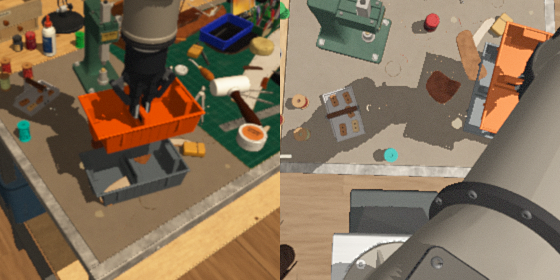

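The orange tote is out and the grey one stayed put. I'll move it left, then turn it half round there. I can regrasp the symmetric bar unturned later.

Request:
step_arm(
  targets=[
    [0, [0.71, -0.26, 0], 0],
    [0, [0.71, -0.26, 0], 0],
    [0, [0.71, -0.26, 0], 0],
    [0, [0.71, -0.26, 0], 0],
    [0, [0, 0, 0], -1],
    [0, [0, 0, 0], -1],
    [0, [0, 0, 0], -1],
    [0, [0, 0, 0], -1],
  ],
)

```text
time: 7.62
tool_pos: [0.4791, -0.1016, 0.2036]
ee_rot: [-0.0, 0.587, 0.81, -0.0]
ft_force: [0.3, -0.0, -3.5]
finger_gap: 0.0128
grip_force: 59.0
```

Request:
step_arm(
  targets=[
    [0, [0, 0, 0], -1],
    [0, [0, 0, 0], -1],
    [0, [0, 0, 0], -1],
    [0, [0, 0, 0], -1],
    [0, [0, 0, 0], -1],
    [0, [0, 0, 0], -1],
    [0, [0, 0, 0], -1],
    [0, [0, 0, 0], -1],
  ],
)

```text
time: 8.62
tool_pos: [0.479, -0.1017, 0.2035]
ee_rot: [-0.001, 0.069, 0.998, -0.0]
ft_force: [0.4, -0.7, -2.1]
finger_gap: 0.0129
grip_force: 59.0
```

Request:
step_arm(
  targets=[
    [0, [0, 0, 0], -1],
    [0, [0, 0, 0], -1],
    [0, [0, 0, 0], -1],
    [0, [0, 0, 0], -1],
    [0, [0, 0, 0], -1],
    [0, [0, 0, 0], -1],
    [0, [0, 0, 0], -1],
    [0, [0, 0, 0], -1],
  ],
)

```text
time: 9.62
tool_pos: [0.479, -0.1014, 0.2033]
ee_rot: [-0.001, -0.469, 0.883, 0.0]
ft_force: [0.3, -0.2, -2.6]
finger_gap: 0.0128
grip_force: 59.1
```

```bash
python3 -c "
from h import *
go((.485,-.05),-14,.034)"
```

```text
TCP [ 0.479  -0.1014  0.2033] ydir 146.0 | shift mm tool [-46.2  23.6 169.2] world mm [   6.    51.4 -169.3] | dyaw world deg 20.0 => toolz turn -20.0 j7 2.73 t 9.625 gap 0.012773751034710665 gf 59.060742259025574 F [ 0.3 -0.2 -2.6]
```

Request:
step_arm(
  targets=[
    [0, [-0.65, 0.49, 0], 0],
    [0, [-0.65, 0.49, 0], 0],
    [0, [0, 0, 0.6], -0.7],
    [0, [0, 0, 0.9], 0],
    [0, [0, 0, 0.9], 0],
    [0, [0, 0, 0.9], 0],
    [0, [0, 0, 0.5], 0],
    [0, [0, 0, 0.3], 0],
  ],
)

```text
time: 10.62
tool_pos: [0.4753, -0.0369, 0.0386]
ee_rot: [-0.001, -0.511, 0.86, 0.001]
ft_force: [0.5, -0.3, -3.0]
finger_gap: 0.0131
grip_force: 58.9
```

```bash
python3 -c "
from h import *
go((.476,-.036),-26,.033)"
```

```text
TCP [ 0.4753 -0.0369  0.0386] ydir 151.4 | shift mm tool [-1.1 -0.2  5.6] world mm [ 0.7  0.9 -5.6] | dyaw world deg 2.6 => toolz turn -2.6 j7 2.72 t 10.625 gap 0.013098792476992225 gf 58.94198834896088 F [ 0.5 -0.3 -3. ]
```

Request:
step_arm(
  targets=[
    [0, [0, 0, 0.16], 0],
    [0, [0, 0, 0], 0],
    [0.6, [0, 0, 0], 0],
    [1, [0, 0, 0], 0],
    [1, [0, 0, 0], 0],
    [1, [0, 0, 0], 0],
    [1, [0, 0, 0], 0],
  ],
)

```text
time: 11.5
tool_pos: [0.4763, -0.0364, 0.0338]
ee_rot: [0.0, -0.511, 0.859, -0.0]
ft_force: [-0.2, 0.2, 0.1]
finger_gap: 0.0852
grip_force: 0.0
```

Request:
step_arm(
  targets=[
    [1, [0, 0, -0.5], 0],
    [1, [0, 0, -1], 0],
    [1, [0, 0, -1], 0],
    [1, [0, 0, -1], 0],
    [1, [0, 0, -1], 0],
    [1, [0, 0, -1], 0],
    [1, [0, 0, 0], 0],
  ],
)

```text
time: 12.38
tool_pos: [0.4776, -0.0364, 0.2564]
ee_rot: [0.002, -0.511, 0.86, -0.001]
ft_force: [0.7, 0.6, -0.7]
finger_gap: 0.0855
grip_force: 0.0
```

```bash
python3 - <<'E'
from h import *
t=snap('top');x=cv2.resize(t['color'][100:300,130:430],None,fx=2.6,fy=2.6,interpolation=cv2.INTER_CUBIC);cv2.imwrite('pics/t2.png',x[:,:,::-1])
go((.433,.142),103)
E
```

```text
TCP [ 0.4768 -0.0364  0.2547] ydir 151.5 | shift mm tool [-135.9  123.6   -0. ] world mm [-43.8 178.4   0. ] | dyaw world deg -48.5 => toolz turn 48.5 j7 2.61 t 12.425 gap 0.0852619364218418 gf 0.0 F [ 0.2 -0.4 -0.8]
```

View pics/t2.png

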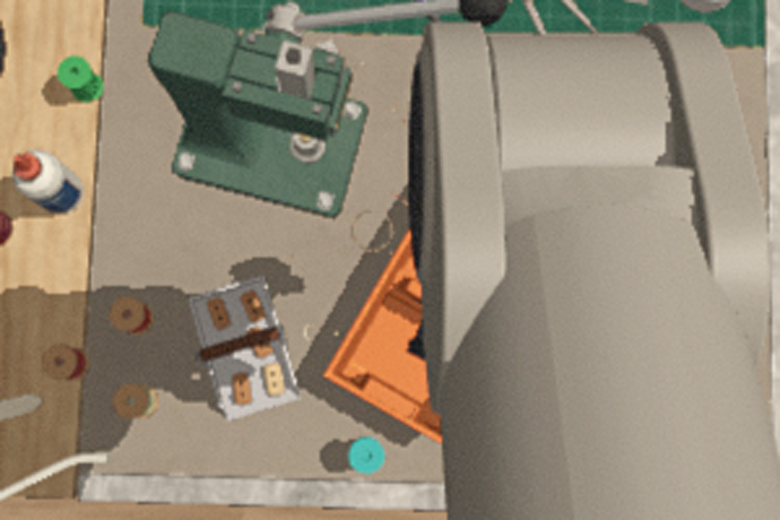

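The orange tote stands clear. The tray bar runs from crop (200,353) to (275,336). Plan: pinch the bar by its two ends with a light grip, so the tray can pivot. Then press the pan's rear half on the grey tote's end rim so it tips nose-down inside.

Request:
step_arm(
  targets=[
    [1, [-0.85, 0.77, 0], 0],
    [1, [-0.85, 0.77, 0], 0],
    [1, [-0.85, 0.77, 0], 0],
    [1, [-0.85, 0.77, 0], 0],
    [1, [0, 0, 0], 1],
    [1, [0, 0, 0], 1],
    [1, [0, 0, 0], 1],
    [1, [0, 0, 0], 1],
  ],
  squeeze=20,
)

```text
time: 13.42
tool_pos: [0.4324, 0.1416, 0.2525]
ee_rot: [-0.001, -0.252, 0.968, -0.0]
ft_force: [-0.3, 0.3, -0.3]
finger_gap: 0.0856
grip_force: 0.0
```

Request:
step_arm(
  targets=[
    [1, [0, 0, 0], 1],
    [1, [0, 0, 0], 1],
    [1, [0, 0, 0], 0],
    [1, [0, 0, 0], 0],
  ],
)

```text
time: 13.92
tool_pos: [0.4327, 0.1418, 0.2531]
ee_rot: [-0.0, -0.119, 0.993, -0.0]
ft_force: [-0.1, 0.3, -0.2]
finger_gap: 0.0852
grip_force: 0.0
```

```bash
python3 - <<'E'
from h import *
w=snap('wrist','w2.png');t=snap('top')
a=ray(t,(206.9,235.8),.06);b=ray(t,(235.8,229.2),.06);print(a,b)
go((.433,.142),103)
E
```

```text
[0.42534669 0.1778867  0.06      ] [0.44242981 0.11254712 0.06      ]
TCP [0.4328 0.1418 0.2534] ydir 103.6 | shift mm tool [-0.2  0.2 -0. ] world mm [0.2 0.2 0. ] | dyaw world deg -0.6 => toolz turn 0.6 j7 1.35 t 14.025 gap 0.08543905242088629 gf 0.0 F [-0.2  0.2  0.2]
```

View pics/w2.png

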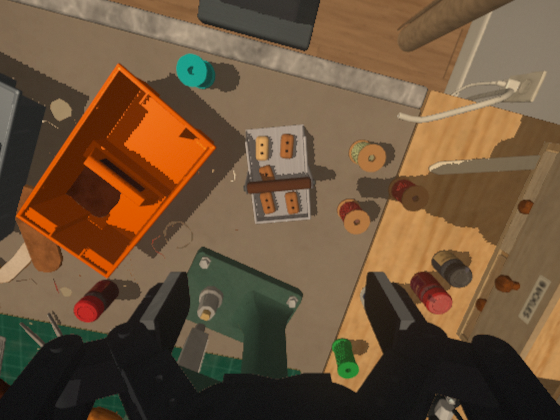

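The wrist view shows the tray bar from (247,187) to (309,183), with the open front at the top edge (y≈127).

```bash
python3 - <<'E'
from h import *
c=snap('wrist')
a=ray(c,(247,186.5),.06);b=ray(c,(309.5,183.5),.06);m=(a+b)/2;print(a,b,m,np.linalg.norm(a-b))
ang=np.degrees(np.arctan2(b[1]-a[1],b[0]-a[0]));print(ang)
f=[ray(c,q,.0) for q in((250,127),(303,125))];k=[ray(c,q,.018) for q in((255,222),(311,220))]
fm=np.mean(f,0);km=np.mean(k,0);print(fm,km,(fm+km)/2,np.degrees(np.arctan2(*(km-fm)[1::-1])))
go(m[:2],ang,.03)
E
```

```text
[0.44405131 0.1099278  0.06      ] [0.4242842  0.17689764 0.06      ] [0.43416775 0.14341272 0.06      ] 0.06982620303979813
106.44471997770107
[0.37672821 0.12749489 0.        ] [0.49024821 0.16370665 0.018     ] [0.43348821 0.14560077 0.009     ] 17.692171220572487
TCP [0.4329 0.1418 0.2535] ydir 103.6 | shift mm tool [ -1.7   1.2 223.5] world mm [   1.3    1.6 -223.5] | dyaw world deg 2.9 => toolz turn -2.9 j7 1.35 t 14.075 gap 0.08535965596027097 gf 0.0 F [-0.2  0.2 -0.3]
```

Request:
step_arm(
  targets=[
    [1, [-0.05, 0.04, 1], -0.36],
    [1, [0, 0, 1], 0],
    [1, [0, 0, 1], 0],
    [1, [0, 0, 1], 0],
    [1, [0, 0, 0.8], 0],
    [1, [0, 0, 0.5], 0],
    [1, [0, 0, 0.3], 0],
    [1, [0, 0, 0], 0],
  ],
)

```text
time: 15.08
tool_pos: [0.4343, 0.1438, 0.0293]
ee_rot: [-0.001, -0.143, 0.99, -0.0]
ft_force: [-0.9, -0.2, 0.2]
finger_gap: 0.0851
grip_force: 0.0
```

Request:
step_arm(
  targets=[
    [0.5, [0, 0, 0], 0],
    [0, [0, 0, 0], 0],
    [0, [0, 0, 0], 0],
    [0, [0, 0, 0], 0],
  ],
)

```text
time: 15.58
tool_pos: [0.4349, 0.1441, 0.0304]
ee_rot: [0.001, -0.142, 0.99, 0.0]
ft_force: [-1.3, -0.9, 8.6]
finger_gap: 0.0759
grip_force: 25.4
```

```bash
python3 - <<'E'
from h import *
go((.434,.144),106,.03)
c=snap('side');w=snap('wrist')
y=cv2.resize(c['color'][130:250,180:300],(480,480),interpolation=cv2.INTER_CUBIC)
z=w['color'][:,:]
cv2.imwrite('pics/s3.png',np.hstack([y,cv2.resize(w['color'],(320,240)).repeat(2,0)])[:,:,::-1])
E
```

```text
TCP [0.4349 0.1441 0.0304] ydir 106.4 | shift mm tool [0.9 0.2 0.4] world mm [-0.9 -0.1 -0.4] | dyaw world deg -0.4 => toolz turn 0.4 j7 1.43 t 15.575 gap 0.07592659298989168 gf 25.40334207820706 F [-1.3 -0.9  8.6]
```

View pics/s3.png

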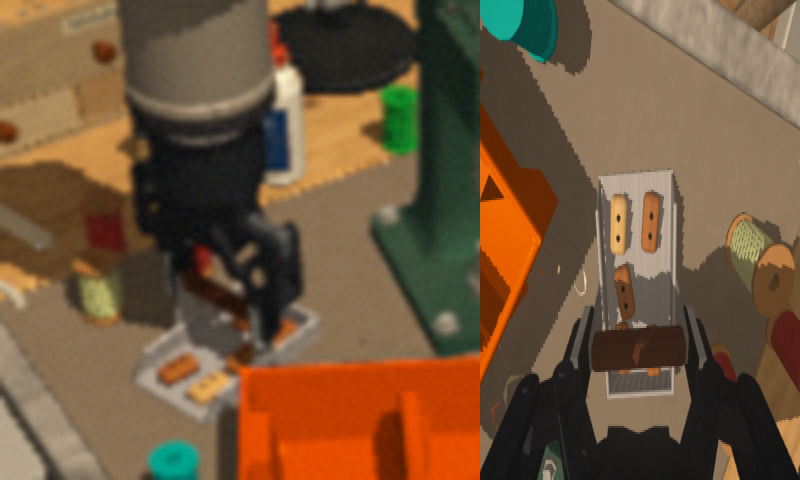

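The gripper holds the tray by the bar's ends, with the front open and 5 toggles visible. Lifting it.

Request:
step_arm(
  targets=[
    [0, [0, 0, -0.2], 0],
    [0, [0, 0, -0.4], 0],
    [0, [0, 0, -0.5], 0],
    [0, [0, 0, -0.6], 0],
    [0, [0, 0, -0.6], 0],
    [0, [0, 0, -0.6], 0],
    [0, [0, 0, -0.6], 0],
    [0, [0, 0, -0.3], 0],
  ],
)

```text
time: 16.68
tool_pos: [0.4348, 0.144, 0.1832]
ee_rot: [0.001, -0.142, 0.99, 0.0]
ft_force: [-0.4, 0.0, -2.4]
finger_gap: 0.0754
grip_force: 25.1
```

```bash
python3 - <<'E'
from h import *
go((.549,-.234),76)
c=snap('side');t=snap('top')
y=cv2.resize(c['color'][100:240,160:300],(400,400),interpolation=cv2.INTER_CUBIC)
z=cv2.resize(t['color'][150:290,290:430],(400,400),interpolation=cv2.INTER_CUBIC)
cv2.imwrite('pics/s4.png',np.hstack([y,z])[:,:,::-1])
E
```

```text
TCP [0.4348 0.144  0.1832] ydir 106.4 | shift mm tool [-3.100e+00 -3.948e+02 -1.000e-01] world mm [ 114.2 -378.     0. ] | dyaw world deg -30.4 => toolz turn 30.4 j7 1.41 t 16.675 gap 0.07536904433840753 gf 25.105714374803938 F [-0.4  0.  -2.4]
```

View pics/s4.png

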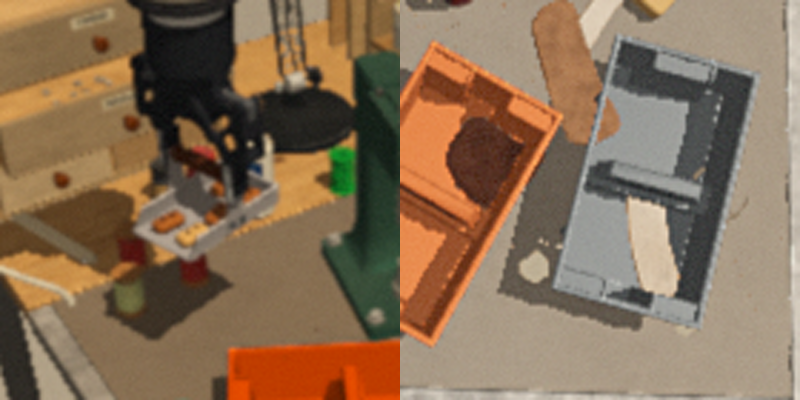

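Tray is level in the grip, toggles aboard. Grey tote rim corners in the right crop: (620,38), (757,73), (556,290), (700,325).

```bash
python3 - <<'E'
from h import *
t=snap('top')
P=[(620,38),(757,73),(700,325),(556,290)]
w=np.array([ray(t,(290+(x-400)/2.857,150+y/2.857),.06) for x,y in P]);c=w.mean(0)
h=(w[0]+w[1]-w[2]-w[3]);print(w.round(4),c.round(4),np.degrees(np.arctan2(h[1],h[0])),np.linalg.norm(h)/2)
b=[ray(t,(290+(x-400)/2.857,150+y/2.857),.054) for x,y in((613,170),(700,193))];print(np.mean(b,0))
a=np.radians(-14);q=np.array([.492,-.2215])
for X in(.085,.059): print(X,q+X*np.array([np.cos(a),np.sin(a)]))
E
```

```text
[[ 0.607  -0.1896  0.06  ]
 [ 0.5813 -0.3028  0.06  ]
 [ 0.3744 -0.2539  0.06  ]
 [ 0.3988 -0.1381  0.06  ]] [ 0.4904 -0.2211  0.06  ] -13.598122549712212 0.2135312750925003
[ 0.48956942 -0.2210223   0.054     ]
0.085 [ 0.57447514 -0.24206336]
0.059 [ 0.54924745 -0.23577339]
```

Request:
step_arm(
  targets=[
    [0, [0, -0.4, 0], 0],
    [0, [0, -0.7, 0], 0],
    [0, [0, -0.85, 0], 0],
    [0, [0, -0.85, 0], 0],
    [0, [0, -0.85, 0], 0],
    [0, [0, -0.85, 0], 0],
    [0, [0, -0.85, 0], 0],
    [0, [0, -0.85, 0], 0],
  ],
)

```text
time: 17.82
tool_pos: [0.5039, -0.0962, 0.1808]
ee_rot: [-0.001, -0.142, 0.99, -0.0]
ft_force: [-0.5, -0.2, -2.3]
finger_gap: 0.0754
grip_force: 25.1
```

Request:
step_arm(
  targets=[
    [0, [0, -0.85, 0], 0],
    [0, [0, -0.85, 0], 0],
    [0, [0, -0.85, 0], 0.3],
    [0, [0, -0.6, 0], 0.7],
    [0, [0, -0.4, 0], 0.9],
    [0, [0, 0, 0], 0.9],
    [0, [0, 0, 0], 0.7],
    [0, [0, 0, 0], 0.3],
  ],
)

```text
time: 18.82
tool_pos: [0.5402, -0.2321, 0.1806]
ee_rot: [-0.001, 0.124, 0.992, -0.0]
ft_force: [0.1, -0.3, -1.3]
finger_gap: 0.0756
grip_force: 25.1
```

```bash
python3 - <<'E'
from h import *
go((.5478,-.2354),76.2)
E
```

```text
TCP [ 0.5402 -0.2321  0.1806] ydir 75.8 | shift mm tool [-8.2 -1.4 -0. ] world mm [ 7.6 -3.3  0. ] | dyaw world deg 0.4 => toolz turn -0.4 j7 1.79 t 18.825 gap 0.07557553884894878 gf 25.09480038075708 F [ 0.1 -0.3 -1.3]
```

Request:
step_arm(
  targets=[
    [0, [-0.2, -0.04, 0.5], 0],
    [0, [0, 0, 0.6], 0],
    [0, [0, 0, 0.6], 0],
    [0, [0, 0, 0.35], 0],
    [0, [0, 0, 0], 0],
  ],
)

```text
time: 19.45
tool_pos: [0.5478, -0.2347, 0.0981]
ee_rot: [-0.001, 0.122, 0.993, -0.0]
ft_force: [-0.0, -1.0, -1.9]
finger_gap: 0.0757
grip_force: 25.1
```

Request:
step_arm(
  targets=[
    [0, [0, 0, 0.2], 0],
    [0, [0, 0, 0.15], 0],
    [0, [0, 0, 0.15], 0],
    [0, [0, 0, 0], 0],
  ],
)

```text
time: 19.95
tool_pos: [0.5503, -0.2351, 0.0817]
ee_rot: [0.002, 0.122, 0.993, -0.0]
ft_force: [-2.4, 1.0, 18.7]
finger_gap: 0.0757
grip_force: 33.1
```

```bash
python3 - <<'E'
from h import *
go((.5478,-.2354),76.2,.065)
c=snap('side');w=snap('wrist')
y=cv2.resize(c['color'][200:340,250:425],(500,400),interpolation=cv2.INTER_CUBIC)
cv2.imwrite('pics/s5.png',np.hstack([y,cv2.resize(w['color'],(300,400))])[:,:,::-1])
E
```

```text
TCP [ 0.5503 -0.2351  0.0817] ydir 76.0 | shift mm tool [ 2.5 -0.9 16.7] world mm [ -2.5  -0.3 -16.7] | dyaw world deg 0.2 => toolz turn -0.2 j7 1.86 t 19.95 gap 0.07567431900981789 gf 33.10855444986373 F [-2.4  1.  18.7]
```

View pics/s5.png

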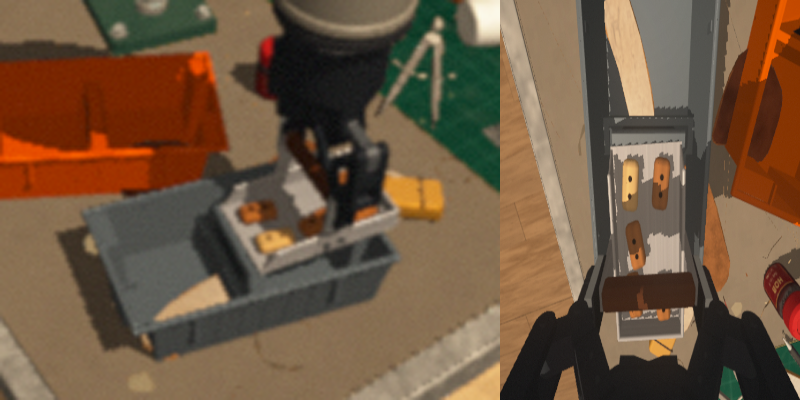

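The lip landed on the grip bar (it sits right over it), so the tray isn't tilting freely. I'll lift, shift 12 mm toward the tote's +x end so the lip clears the bar, and press again.

Request:
step_arm(
  targets=[
    [0, [0, 0, -0.4], 0],
    [0, [-0.3, 0, 0], 0],
    [0, [0, 0, 0], 0],
    [0, [0, 0, 0.2], 0],
    [0, [0, 0, 0.2], 0],
    [0, [0, 0, 0.2], 0],
    [0, [0, 0, 0], 0],
  ],
)

```text
time: 20.92
tool_pos: [0.5597, -0.2372, 0.0709]
ee_rot: [-0.001, 0.122, 0.993, 0.0]
ft_force: [-4.1, 1.4, 7.8]
finger_gap: 0.0757
grip_force: 32.1
```

```bash
python3 - <<'E'
from h import *
go((.5478,-.2354),76.2,.065)
c=snap('side');w=snap('wrist')
y=cv2.resize(c['color'][200:340,250:425],(500,400),interpolation=cv2.INTER_CUBIC)
cv2.imwrite('pics/s6.png',np.hstack([y,cv2.resize(w['color'],(300,400))])[:,:,::-1])
E
```

```text
TCP [ 0.5597 -0.2372  0.0709] ydir 76.0 | shift mm tool [12.  -1.1  5.9] world mm [-11.9   1.8  -5.9] | dyaw world deg 0.2 => toolz turn -0.2 j7 1.86 t 20.925 gap 0.07568134863784093 gf 32.099649310112 F [-4.1  1.4  7.8]
```

View pics/s6.png

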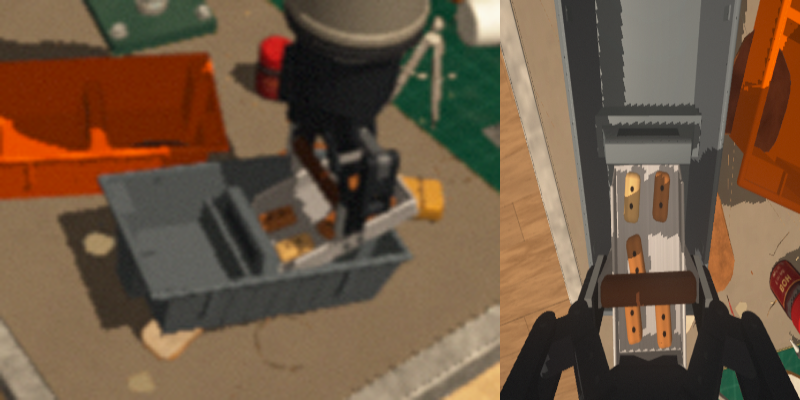

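The tray now tips, nose down in the +x half; the tote has slid a little. I'll continue pressing with a slight move back toward the tote centre.

Request:
step_arm(
  targets=[
    [0, [0.15, 0, 0], 0],
    [0, [0.15, 0, 0.08], 0],
    [0, [0.1, 0, 0.08], 0],
    [0, [0, 0, 0.08], 0],
    [0, [0, 0, 0], 0],
  ],
)

```text
time: 21.65
tool_pos: [0.5438, -0.2333, 0.0615]
ee_rot: [-0.001, 0.122, 0.992, 0.0]
ft_force: [-6.8, 2.2, 8.2]
finger_gap: 0.0756
grip_force: 30.7
```

```bash
python3 - <<'E'
from h import *
go((.5478,-.2354),76.2,.062)
c=snap('side');w=snap('wrist')
y=cv2.resize(c['color'][200:340,250:425],(500,400),interpolation=cv2.INTER_CUBIC)
cv2.imwrite('pics/s7.png',np.hstack([y,cv2.resize(w['color'],(300,400))])[:,:,::-1])
E
```

```text
TCP [ 0.5438 -0.2333  0.0615] ydir 76.0 | shift mm tool [-4.4 -1.1 -0.5] world mm [ 4.  -2.1  0.5] | dyaw world deg 0.2 => toolz turn -0.2 j7 1.87 t 21.65 gap 0.07561012531349956 gf 30.686588287353516 F [-6.8  2.2  8.2]
```

View pics/s7.png

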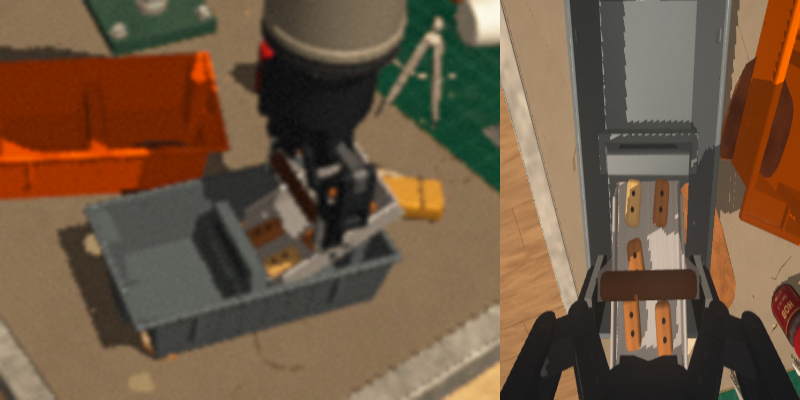

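The tray is now steeply tipped, with toggles near the lip. I've used all my picture views, so from here I'll work by masks and numbers. I'll raise slightly so the toggles can drop off, then track the blobs.

Request:
step_arm(
  targets=[
    [0, [0, 0, 0], 0],
    [0, [0, 0, -0.2], 0],
    [0, [0, 0, -0.2], 0],
    [0, [0, 0, -0.1], 0],
    [0, [0, 0, 0], 0],
    [0, [0, 0, 0], 0],
  ],
)

```text
time: 22.5
tool_pos: [0.5447, -0.2335, 0.082]
ee_rot: [-0.0, 0.122, 0.993, 0.0]
ft_force: [0.3, -0.0, -2.8]
finger_gap: 0.0754
grip_force: 29.4
```

```bash
cat >> h.py <<'E'
def blobs(c,hr,smin,vmin,amin=40,roi=None):
    m=mask(c,hr,smin,vmin)
    if roi: k=np.zeros_like(m);k[roi[1]:roi[3],roi[0]:roi[2]]=1;m=m*k
    n,l,st,ce=cv2.connectedComponentsWithStats(m)
    return [(st[i,4],ce[i].round(0).tolist(),st[i,:4].tolist(),c['color'][l==i].mean(0).round(0).tolist()) for i in range(1,n) if st[i,4]>=amin]
E
python3 - <<'E'
from h import *
im=cv2.imread('pics/s7.png')[:,:,::-1];im=cv2.resize(np.ascontiguousarray(im[:,500:]),(560,420))
print('before',*blobs({'color':im},(6,22),90,90,60,(190,150,390,420)),sep='\n')
w=snap('wrist');cv2.imwrite('pics/a.png',w['color'][:,:,::-1]);print('now',*blobs(w,(6,22),90,90,60,(190,150,390,420)),sep='\n')
go((.5478,-.2354),76.2)
E
```

```text
before
(np.int32(1262), [300.0, 213.0], [285, 187, 31, 52], [114.0, 74.0, 46.0])
(np.int32(1302), [248.0, 213.0], [233, 188, 31, 51], [156.0, 119.0, 75.0])
(np.int32(566), [346.0, 218.0], [337, 191, 16, 66], [159.0, 101.0, 61.0])
(np.int32(921), [252.0, 268.0], [237, 250, 34, 35], [140.0, 88.0, 50.0])
(np.int32(1580), [247.0, 341.0], [229, 309, 36, 61], [170.0, 105.0, 58.0])
(np.int32(1642), [305.0, 345.0], [289, 315, 34, 60], [170.0, 106.0, 59.0])
now
(np.int32(2550), [303.0, 222.0], [287, 171, 34, 102], [117.0, 74.0, 43.0])
(np.int32(81), [214.0, 182.0], [209, 172, 9, 20], [130.0, 107.0, 80.0])
(np.int32(2783), [253.0, 227.0], [231, 172, 42, 113], [141.0, 98.0, 58.0])
(np.int32(290), [341.0, 196.0], [331, 181, 16, 42], [151.0, 93.0, 54.0])
(np.int32(607), [385.0, 248.0], [378, 199, 12, 85], [162.0, 98.0, 53.0])
(np.int32(453), [249.0, 322.0], [235, 310, 30, 22], [166.0, 102.0, 56.0])
(np.int32(69), [357.0, 345.0], [349, 340, 17, 12], [152.0, 124.0, 95.0])
(np.int32(146), [196.0, 359.0], [190, 347, 15, 25], [158.0, 131.0, 102.0])
TCP [ 0.5447 -0.2335  0.082 ] ydir 76.0 | shift mm tool [-3.5 -1.1 -0. ] world mm [ 3.1 -1.9  0. ] | dyaw world deg 0.2 => toolz turn -0.2 j7 1.85 t 22.55 gap 0.0759018778353075 gf 29.409509897232056 F [-0.3 -0.5 -2.1]
```

Toggles are sliding out. I'll wait and shake gently.

Request:
step_arm(
  targets=[
    [0, [0, 0, -0.2], 0],
    [0, [0, 0, 0], 0],
    [0, [-0.25, 0, 0], 0],
    [0, [0.25, 0, 0], 0],
    [0, [-0.25, 0, 0], 0],
    [0, [0.25, 0, 0], 0],
    [0, [0, 0, -0.2], 0],
    [0, [0, 0, 0], 0],
  ],
)

```text
time: 23.55
tool_pos: [0.5452, -0.2338, 0.099]
ee_rot: [0.001, 0.122, 0.993, -0.0]
ft_force: [0.3, -0.4, -2.7]
finger_gap: 0.0754
grip_force: 29.5
```

```bash
python3 - <<'E'
from h import *
w=snap('wrist');cv2.imwrite('pics/b.png',w['color'][:,:,::-1]);print('now',*blobs(w,(6,22),90,80,60,(190,130,390,420)),sep='\n')
go((.5478,-.2354),76.2)
E
```

```text
now
(np.int32(60), [388.0, 146.0], [385, 136, 5, 20], [90.0, 60.0, 40.0])
(np.int32(64), [218.0, 175.0], [214, 165, 8, 19], [125.0, 103.0, 77.0])
(np.int32(2742), [253.0, 226.0], [231, 172, 50, 108], [115.0, 73.0, 42.0])
(np.int32(1608), [310.0, 197.0], [287, 175, 55, 51], [109.0, 69.0, 40.0])
(np.int32(1371), [381.0, 239.0], [370, 190, 20, 94], [159.0, 96.0, 52.0])
(np.int32(234), [198.0, 345.0], [190, 325, 17, 44], [152.0, 127.0, 98.0])
(np.int32(67), [355.0, 369.0], [351, 358, 10, 23], [151.0, 126.0, 97.0])
TCP [ 0.5451 -0.2337  0.0987] ydir 76.0 | shift mm tool [-3. -1.  0.] world mm [ 2.7 -1.7  0. ] | dyaw world deg 0.2 => toolz turn -0.2 j7 1.84 t 23.6 gap 0.0756588237423607 gf 29.483076632022858 F [-0.2 -0.1 -1.5]
```

```bash
python3 - <<'E'
from h import *
w=snap('wrist');p,M,o=pose()
ty=M[:,1];f=np.array([ -np.cos(np.radians(-14)),-np.sin(np.radians(-14)),0]);u=np.array([0,0,1.])
piv=p+np.array([0,0,.0256])
for th in(0,20,25,30,35,40,45):
    t=np.radians(th);F=f*np.cos(t)-u*np.sin(t);U=u*np.cos(t)+f*np.sin(t)
    P=[piv+F*.06-U*.054+s*.036*ty for s in(-1,1)]+[piv-F*.058-U*.038+s*.036*ty for s in(-1,1)]
    print(th,proj(w,P).round(0).tolist(),P[0][2].round(3))
# bright steel vs grey: row brightness profile along tray columns
h=cv2.cvtColor(w['color'],cv2.COLOR_RGB2HSV)
for r in range(110,400,8): print(r,[ 'B' if 4<h[r,x,0]<24 and h[r,x,1]>90 else int(h[r,x,2]/26) for x in range(216,350,8)])
E
```

```text
0 [[212.0, 150.0], [344.0, 150.0], [220.0, 345.0], [336.0, 345.0]] 0.07
20 [[220.0, 182.0], [335.0, 182.0], [214.0, 387.0], [342.0, 387.0]] 0.053
25 [[221.0, 191.0], [334.0, 191.0], [212.0, 398.0], [344.0, 398.0]] 0.05
30 [[223.0, 199.0], [333.0, 199.0], [210.0, 409.0], [346.0, 409.0]] 0.047
35 [[224.0, 208.0], [332.0, 208.0], [208.0, 420.0], [348.0, 420.0]] 0.045
40 [[225.0, 217.0], [331.0, 217.0], [205.0, 431.0], [351.0, 431.0]] 0.044
45 [[225.0, 226.0], [330.0, 226.0], [202.0, 443.0], [354.0, 443.0]] 0.043
110 [2, 2, 2, 8, 8, 8, 'B', 8, 'B', 4, 4, 4, 4, 4, 4, 4, 4]
118 [2, 2, 2, 8, 8, 8, 8, 'B', 'B', 4, 4, 4, 4, 2, 2, 3, 3]
126 [2, 2, 2, 2, 6, 6, 6, 6, 6, 2, 2, 2, 2, 2, 2, 2, 2]
134 [2, 2, 2, 2, 2, 2, 2, 2, 2, 2, 2, 2, 2, 2, 2, 2, 2]
142 [2, 2, 2, 2, 2, 2, 2, 2, 2, 2, 2, 2, 2, 2, 2, 2, 2]
150 [5, 5, 5, 5, 5, 5, 5, 5, 4, 4, 4, 4, 4, 4, 4, 4, 2]
158 [5, 5, 5, 5, 5, 5, 5, 4, 4, 4, 4, 4, 4, 4, 4, 4, 2]
166 [2, 2, 2, 2, 5, 4, 4, 2, 2, 2, 2, 2, 2, 2, 2, 2, 2]
174 [2, 2, 2, 2, 'B', 'B', 'B', 3, 2, 2, 'B', 'B', 'B', 2, 2, 2, 2]
182 ['B', 2, 2, 2, 'B', 'B', 'B', 'B', 2, 2, 'B', 'B', 'B', 2
[... 1070 characters left out ...]
'B', 'B', 'B', 'B', 'B', 'B', 'B', 'B', 'B', 'B', 'B', 'B', 'B', 'B', 'B', 'B', 'B']
318 [3, 4, 4, 4, 7, 7, 6, 7, 6, 7, 6, 6, 6, 6, 6, 6, 7]
326 [3, 4, 4, 4, 7, 7, 6, 7, 7, 7, 6, 6, 6, 6, 6, 6, 7]
334 [3, 4, 4, 4, 6, 7, 6, 7, 7, 6, 6, 6, 6, 6, 6, 6, 7]
342 [3, 4, 4, 6, 7, 6, 6, 7, 6, 7, 6, 6, 6, 6, 6, 6, 7]
350 [3, 4, 4, 6, 7, 6, 6, 6, 6, 6, 6, 6, 6, 6, 6, 6, 7]
358 [3, 4, 4, 7, 6, 6, 6, 6, 6, 6, 6, 6, 6, 6, 6, 6, 6]
366 [3, 4, 4, 4, 4, 4, 5, 4, 4, 5, 4, 4, 4, 4, 4, 4, 6]
374 [3, 2, 1, 1, 1, 3, 4, 4, 4, 4, 3, 1, 1, 1, 1, 4, 6]
382 [3, 1, 1, 1, 1, 1, 1, 1, 1, 1, 1, 1, 1, 1, 1, 3, 5]
390 [1, 1, 1, 1, 1, 1, 1, 1, 1, 1, 1, 1, 1, 1, 1, 1, 1]
398 [1, 1, 1, 1, 1, 1, 1, 1, 1, 1, 1, 1, 1, 1, 1, 1, 1]
```

The lip shows at row ~188, so the tilt relaxed to about 23° on raising, with 3 toggles still at the lip. I'll press again about 10 mm nearer the end wall, then grip hard so friction holds the tilt.

Request:
step_arm(
  targets=[
    [0, [-0.22, 0, 0], 0],
    [0, [0, 0, 0.25], 0],
    [0, [0, 0, 0.25], 0],
    [0, [0, 0, 0.2], 0],
    [0, [0, 0, 0.05], 0],
    [0, [0, 0, 0], 0],
    [0, [0, 0, 0], 0],
  ],
  squeeze=20,
)

```text
time: 24.52
tool_pos: [0.553, -0.2357, 0.0681]
ee_rot: [-0.0, 0.122, 0.992, 0.0]
ft_force: [-4.5, 1.8, 7.0]
finger_gap: 0.0757
grip_force: 30.6
```

Request:
step_arm(
  targets=[
    [0, [0, 0, 0], 0],
    [0, [0, 0, 0], 0],
    [0, [0, 0, 0], 0],
  ],
  squeeze=110,
)

```text
time: 24.9
tool_pos: [0.5524, -0.2356, 0.068]
ee_rot: [-0.001, 0.122, 0.992, 0.0]
ft_force: [-6.1, 2.9, 8.0]
finger_gap: 0.074
grip_force: 125.5
```

```bash
cat >> h.py <<'E'
def prof(w):
    h=cv2.cvtColor(w['color'],cv2.COLOR_RGB2HSV)
    for r in range(120,290,8): print(r,''.join('B' if 4<h[r,x,0]<24 and h[r,x,1]>90 else str(int(h[r,x,2]/26)) for x in range(200,350,6)))
E
python3 - <<'E'
from h import *
go((.5478,-.2354),76.2)
prof(snap('wrist'))
E
```

```text
TCP [ 0.5524 -0.2356  0.068 ] ydir 75.9 | shift mm tool [ 4.5 -0.9  0. ] world mm [-4.6  0.2  0. ] | dyaw world deg 0.3 => toolz turn -0.3 j7 1.86 t 24.9 gap 0.07400828862336042 gf 125.50362825393677 F [-6.1  2.9  8. ]
120 2222222222222222323232222
128 2232222222222222222222222
136 3222222222222222222222222
144 3555555555555555555544444
152 3555555555555555545444444
160 2444444444444444444444444
168 22BBBBBBBB222224BBB222222
176 2BBBBBBBBB222222BBBB22222
184 2BBBBBBBBB3B2222BBBB222BB
192 232664BBBB4444444444443BB
200 252344BBBB4444444444443BB
208 237344BBBB44444444444434B
216 227344474444444444444434B
224 227344444444444444444444B
232 227344444444444444444444B
240 227344444444444475444444B
248 2253444444447777777777743
256 2243444444777777777777743
264 2243444467777777777777743
272 1343444477777777777777765
280 3343444677777777777777755
288 BBBBBBBBBBBBBBBBBBBBBBBBB
```

Request:
step_arm(
  targets=[
    [0, [0, 0, -0.25], 0],
    [0, [0, 0, -0.25], 0],
    [0, [-0.2, 0, 0], 0],
    [0, [0.2, 0, 0], 0],
    [0, [-0.2, 0, 0], 0],
    [0, [0.2, 0, 0], 0],
    [0, [0, 0, -0.2], 0],
    [0, [0, 0, 0], 0],
  ],
)

```text
time: 25.95
tool_pos: [0.5536, -0.2359, 0.097]
ee_rot: [0.001, 0.122, 0.992, -0.0]
ft_force: [0.4, -0.5, -1.4]
finger_gap: 0.0739
grip_force: 128.1
```

```bash
python3 - <<'E'
from h import *
go((.5478,-.2354),76.2)
prof(snap('wrist'))
E
```

```text
TCP [ 0.5536 -0.2359  0.097 ] ydir 76.0 | shift mm tool [ 5.8 -0.9 -0. ] world mm [-5.8  0.5  0. ] | dyaw world deg 0.2 => toolz turn -0.2 j7 1.85 t 25.95 gap 0.07388327077040359 gf 128.10169458389282 F [ 0.4 -0.5 -1.4]
120 2222222222222222222222222
128 2232222222222222222222222
136 2235555555555444444444442
144 3235555555544444444444442
152 2223444444443333333333233
160 224BBBBBB2BBBB22BBB222222
168 22BBBBBBB3BBBBBBBBBB222B2
176 2222222244BBBBBBBBB22BBB1
184 2222222245BBB32BBBB2BBBB2
192 22266444664444444444443B2
200 22234446644444444444443B2
208 2273444664444444444444342
216 2263444444444444444444342
224 2263444444444444444444442
232 2263444444444444444444332
240 2263444444444444664444432
248 2243444444446767666676632
256 2243444444666777666676632
264 2243444446666777666666663
272 1343444466666777676666655
280 2243444666666777766666645
288 BBBBBBBBBBBBBBBBBBBBBBBBB
```

The tray is empty of toggles; all the brown now lies beyond the lip in the tote. I'll carry the tray back to its old place.

Request:
step_arm(
  targets=[
    [0, [0, 0, -0.8], 0],
    [0, [0, 0, -1], 0],
    [0, [0.5, 0.8, -0.5], 0],
    [0, [0.58, 0.94, 0], 0],
    [0, [0.58, 0.94, 0], 0],
    [0, [0.58, 0.94, 0], 0],
    [0, [0.58, 0.94, 0], 0],
    [0, [0.58, 0.94, 0], 0],
  ],
  squeeze=60,
)

```text
time: 27.0
tool_pos: [0.4742, 0.012, 0.1883]
ee_rot: [0.0, 0.122, 0.993, 0.0]
ft_force: [1.3, -0.4, -1.1]
finger_gap: 0.0739
grip_force: 128.2
```

Request:
step_arm(
  targets=[
    [0, [0.58, 0.94, 0], 0],
    [0, [0.58, 0.94, 0], 0],
    [0, [0.5, 0.8, 0], 0],
    [0, [0, 0, 0], -0.95],
    [0, [0, 0, 0], -0.95],
    [0, [0, 0, 0], -0.95],
    [0, [0, 0, 0], -0.95],
    [0, [0, 0, 0], 0],
  ],
)

```text
time: 28.0
tool_pos: [0.4363, 0.1308, 0.1882]
ee_rot: [0.0, -0.142, 0.99, 0.0]
ft_force: [-0.1, -0.3, -0.9]
finger_gap: 0.0741
grip_force: 127.9
```

```bash
python3 - <<'E'
from h import *
go((.434,.144),106.4,.05)
E
```

```text
TCP [0.4363 0.1308 0.1882] ydir 106.3 | shift mm tool [ -1.5  13.3 138.2] world mm [  -2.3   13.2 -138.2] | dyaw world deg 0.1 => toolz turn -0.1 j7 1.45 t 28.0 gap 0.0740791216194682 gf 127.94921636581421 F [-0.1 -0.3 -0.9]
```

Request:
step_arm(
  targets=[
    [0, [-0.04, 0.33, 0.8], 0],
    [0, [0, 0, 1], 0],
    [0, [0, 0, 1], 0],
    [0, [0, 0, 0.4], 0],
    [0, [0, 0, 0], 0],
    [0, [0, 0, 0], 0],
  ],
  squeeze=20,
)

```text
time: 28.75
tool_pos: [0.4346, 0.1441, 0.0608]
ee_rot: [0.0, -0.142, 0.99, 0.0]
ft_force: [0.5, -0.7, -0.6]
finger_gap: 0.0735
grip_force: 128.0
```

Request:
step_arm(
  targets=[
    [0, [0, 0, 0.1], 0],
    [0, [0, 0, 0.1], 0],
    [0, [0, 0, 0.1], 0],
    [0, [0, 0, 0.1], 0],
    [0, [0, 0, 0.1], 0],
    [0, [0, 0, 0.08], 0],
    [0, [0, 0, 0], 0],
  ],
)

```text
time: 29.62
tool_pos: [0.4374, 0.1456, 0.0384]
ee_rot: [0.003, -0.142, 0.99, 0.001]
ft_force: [6.9, 3.3, 20.8]
finger_gap: 0.0741
grip_force: 139.6
```

Request:
step_arm(
  targets=[
    [1, [0, 0, 0], 0],
    [1, [0, 0, 0], 0],
    [1, [0, 0, 0], 0],
    [1, [0, 0, 0], 0],
    [1, [0, 0, -0.4], 0],
    [1, [0, 0, -1], 0],
    [1, [0, 0, -1], 0],
    [1, [0, 0, -1], 0],
  ],
)

```text
time: 30.62
tool_pos: [0.4338, 0.1438, 0.1742]
ee_rot: [-0.0, -0.142, 0.99, -0.0]
ft_force: [0.2, 0.8, -0.7]
finger_gap: 0.0849
grip_force: 0.0
```

Request:
step_arm(
  targets=[
    [1, [0, 0, -1], 0],
    [1, [0, 0, -0.9], 0],
    [1, [0, 0, 0], 0],
    [1, [0, 0, 0], 0],
  ],
)

```text
time: 31.12
tool_pos: [0.4337, 0.1438, 0.2483]
ee_rot: [-0.0, -0.142, 0.99, -0.0]
ft_force: [-0.9, 0.8, 0.1]
finger_gap: 0.0858
grip_force: 0.0
```

```bash
python3 - <<'E'
from h import *
go((.476,-.036),-28.5)
w=snap('wrist')
# expected tray lip/back if flat
for n,P in (('bar',[[.444,.11,.06],[.4243,.177,.06]]),):print(n,proj(w,P).round(0).tolist())
print(*blobs(w,(2,16),60,25,150,(215,130,345,260)),sep='\n')
t=snap('top')
def dump(c,x0,x1,y0,y1,s):
    h=cv2.cvtColor(c['color'],cv2.COLOR_RGB2HSV)
    for r in range(y0,y1,s): print(r,''.join('B' if 4<h[r,x,0]<24 and h[r,x,1]>90 else str(int(h[r,x,2]/26)) for x in range(x0,x1,s)))
print('tray top');dump(t,195,252,200,268,3)
print('grey top');dump(t,340,425,150,270,3)
E
```

```text
TCP [0.4337 0.1438 0.2483] ydir 106.4 | shift mm tool [  10.1 -184.4    0. ] world mm [  42.3 -179.8    0. ] | dyaw world deg 45.1 => toolz turn -45.1 j7 1.41 t 31.125 gap 0.08575483336791546 gf 0.0 F [-0.9  0.8  0.1]
bar [[245.0, 185.0], [308.0, 185.0]]
(np.int32(11114), [280.0, 199.0], [215, 130, 130, 130], [120.0, 97.0, 75.0])
tray top
200 5666666675626666666
203 3666666675635622466
206 3666666676553324126
209 7466666667462336416
212 6366667677655345425
215 6656667777845422313
218 6637777777755421211
221 6666777777774313556
224 6665777777775536666
227 6666677777777456666
230 6666667777777556666
233 6666666677766646664
236 6666666666666745663
239 6666666666666664643
242 6666666666666664533
245 6666666666666666433
248 6666666666666566433
251 6666666666666555654
254 6666666666666655546
257 6666666666666655556
260 6666666666666655555
263 6666666666666665555
266 6666666666666665555
grey top
150 66B66688873BBBBB6666666666665
153 BBBB67888633BBB66666666666664
156 BBBBB888666334666666666666664
159 BBBBB887666666666666666666664
162 BBBBB886656666666666666666666
165 BBBBB7665335656666666666
[... 461 characters left out ...]
4334BBBBB32223566666
210 3333352255555442BBB2225666666
213 33333332223566655432225666666
216 33335322333212456653226666666
219 33336654425233222342236666666
222 33336556668888535333256666666
225 33335565668888833222265666666
228 33355565557888833322266666666
231 3326555665B888833322366666666
234 43366656566888822222566666666
237 33455555666888833222666666666
240 73555565655888872222666666666
243 73655565566888883223566666666
246 63565456666688783124666666666
249 33565664666688882226666666666
252 33355555332237872226666666666
255 33333345532226664226666666666
258 64433333335645666636666666666
261 66666433333365556546666666666
264 66666666443466666666666666666
267 66666666666666666666666666666
```

Toggles show inside the grey +x half. Next is the orange tote: move over it and turn the hand to the unturned grasp.

Request:
step_arm(
  targets=[
    [1, [0.05, -0.92, 0], 0],
    [1, [0.05, -0.92, 0], 0],
    [1, [0.05, -0.92, 0], 0],
    [1, [0.05, -0.92, 0], 0],
    [1, [0.05, -0.92, 0], 0],
    [1, [0, 0, 0], 1],
    [1, [0, 0, 0], 1],
    [1, [0, 0, 0], 1],
  ],
  squeeze=60,
)

```text
time: 32.22
tool_pos: [0.4759, -0.0356, 0.2479]
ee_rot: [-0.001, 0.069, 0.998, -0.0]
ft_force: [0.9, 0.2, -0.2]
finger_gap: 0.0857
grip_force: 0.0
```

Request:
step_arm(
  targets=[
    [1, [0, 0, 0], 1],
    [1, [0, 0, 0], 1],
    [1, [0, 0, 0], 1],
    [1, [0, 0, 0], 1],
    [1, [0, 0, 0], 1],
    [1, [0, 0, 0], 1],
    [1, [0, 0, 0], 1],
    [1, [0, 0, 0], 1],
  ],
)

```text
time: 33.22
tool_pos: [0.4759, -0.0355, 0.2479]
ee_rot: [-0.001, 0.587, 0.809, -0.001]
ft_force: [-0.7, 0.9, -0.1]
finger_gap: 0.0856
grip_force: 0.0
```

Request:
step_arm(
  targets=[
    [1, [0, 0, 0], 1],
    [1, [0, 0, 0], 1],
    [1, [0, 0, 0], 1],
    [1, [0, 0, 0], 1],
    [1, [0, 0, 0], 1],
    [1, [0, 0, 0], 0.9],
    [1, [0, 0, 0], 0],
  ],
)

```text
time: 34.1
tool_pos: [0.476, -0.0354, 0.2481]
ee_rot: [-0.0, 0.861, 0.509, -0.001]
ft_force: [-0.0, 1.1, -0.6]
finger_gap: 0.085
grip_force: 0.0
```

```bash
cat >> h.py <<'E'
def dump(c,x0,x1,y0,y1,s):
    h=cv2.cvtColor(c['color'],cv2.COLOR_RGB2HSV)
    for r in range(y0,y1,s): print(r,''.join('B' if 4<h[r,x,0]<24 and h[r,x,1]>90 else str(int(h[r,x,2]/26)) for x in range(x0,x1,s)))
E
python3 - <<'E'
from h import *
go((.476,-.036),-28.5)
w=snap('wrist');m=mask(w,(2,16),150,60)
n,l,st,ce=cv2.connectedComponentsWithStats(m);k=1+st[1:,4].argmax()
p=np.argwhere(l==k)[:,::-1].astype(np.float32);bx=cv2.boxPoints(cv2.minAreaRect(p))
W=np.array([ray(w,q,.06) for q in bx]);c=W.mean(0);print(bx.round(0).tolist(),c.round(4))
for i in range(2):
    d=W[i+1]-W[i];print(np.linalg.norm(d).round(3),np.degrees(np.arctan2(d[1],d[0])).round(1))
print(proj(w,[[.476,-.036,.054]]))
t=snap('top');dump(t,190,255,200,268,3)
E
```

```text
TCP [ 0.476  -0.0354  0.2481] ydir -28.8 | shift mm tool [-0.5  0.3  0. ] world mm [ 0.  -0.6  0. ] | dyaw world deg 0.3 => toolz turn -0.3 j7 -0.51 t 34.1 gap 0.08498747037497846 gf 0.0 F [-0.   1.1 -0.6]
[[171.0, 238.0], [173.0, 123.0], [443.0, 128.0], [441.0, 244.0]] [ 0.5033 -0.0548  0.06  ]
0.131 53.7
0.279 -29.9
[[277.31283419 182.51039581]]
200 6666666666665333466666
203 6666666666544433336666
206 6666656766744443333666
209 5656757777444443333466
212 3333377776444444333466
215 3344344444445444666666
218 3334344444445544666666
221 33343444444443B2666666
224 33333344443B2BBB566666
227 4433332BBBBB2344566763
230 333432BBB3457774866653
233 3333334444477774666633
236 3333333455577775566533
239 3333333444447777466333
242 3334333645544577484333
245 3333343654446777753333
248 3333333446777777774333
251 6663333347777776666643
254 B666444447756666666666
257 6666666666666666666666
260 6666666666666666666666
263 6666666666666666666666
266 6666666666666666666666
```

Request:
step_arm(
  targets=[
    [1, [-0.01, 0.01, 1], 0],
    [1, [0, 0, 1], 0],
    [1, [0, 0, 1], 0],
    [1, [0, 0, 1], 0],
    [1, [0, 0, 0.9], 0],
    [1, [0, 0, 0.43], 0],
    [1, [0, 0, 0], 0],
  ],
)

```text
time: 35.08
tool_pos: [0.4756, -0.0363, 0.0346]
ee_rot: [-0.0, 0.86, 0.51, -0.001]
ft_force: [-0.1, -0.4, 0.3]
finger_gap: 0.085
grip_force: 0.0
```

Request:
step_arm(
  targets=[
    [0, [0, 0, 0], 0],
    [0, [0, 0, 0], 0],
    [0, [0, 0, 0], 0],
    [0, [0, 0, 0], 0],
    [0, [0, 0, 0], 0],
    [0, [0, 0, 0], 0],
    [0, [0, 0, 0], 0],
  ],
)

```text
time: 35.95
tool_pos: [0.4768, -0.0359, 0.0363]
ee_rot: [0.0, 0.861, 0.509, 0.0]
ft_force: [-3.2, 1.4, 12.8]
finger_gap: 0.0124
grip_force: 59.2
```

Request:
step_arm(
  targets=[
    [0, [0, 0, -0.3], 0],
    [0, [0, 0, -0.6], 0],
    [0, [0, 0, -0.8], 0],
    [0, [0, 0, -0.8], 0],
    [0, [0, 0, -0.8], 0],
    [0, [0, 0, -0.8], 0],
    [0, [0, 0, -0.4], 0],
    [0, [0, 0, 0], 0],
  ],
)

```text
time: 36.95
tool_pos: [0.4768, -0.0358, 0.2163]
ee_rot: [0.0, 0.861, 0.509, 0.001]
ft_force: [-0.1, -0.3, -2.3]
finger_gap: 0.0126
grip_force: 59.3
```

```bash
python3 - <<'E'
from h import *
go((.4904,-.2211),-13.8)
t=snap('top');dump(t,336,430,146,274,2)
E
```

```text
TCP [ 0.4768 -0.0358  0.2163] ydir -28.8 | shift mm tool [-1.558e+02  1.013e+02 -1.000e-01] world mm [  13.6 -185.3    0. ] | dyaw world deg 15.0 => toolz turn -15.0 j7 -0.48 t 36.95 gap 0.012579268677732786 gf 59.33759093284607 F [-0.1 -0.3 -2.3]
146 66666666666666666666335666666666666666666666688
148 66667666666666666667334666666666666666666666688
150 76667666666666666676334666666666666666666666577
152 76766777666666676666433666666666766666666666687
154 77777777777677677666333666666666766666666666588
156 77777777777777777776333566666666666666666666487
158 77777777777777777764433566666666666666666666477
160 77777777777777777774332466666666666666666666587
162 77777777777777777774433466666666676666666666687
164 77777777777777777744333366666666666666666666688
166 66666666777777777744333366666666666666666666688
168 66666666666666666666543356666666666666666666677
170 66666666666666666667777356666666666666666666688
172 66666666666666666667777346666666666666666666688
174 66666666666666666677776346666666666655666666677
176 66666666666666666677777436666666666234665666677
178 6666666666666666
[... 1775 characters left out ...]
666666666666666666666667
248 56556666666666666666666666666666666666666666667
250 55666666666666666666666666666666666666666666667
252 56556666666666666666666666666666666666666666667
254 56656666666666666666666666666666666666666666678
256 55665666666666666666666666666666666666666666668
258 55556666666666666666666666666666666666666666668
260 55556666666666666666666666666666666666666666668
262 55565666666666666666666666666666666666666666668
264 55555666666666666666666666666666666666666666668
266 55556666666666666666666666666666666666666666668
268 55556666666666666666666666666666666666666666667
270 55556666666666666666666666666666666666666666667
272 55556666666666666666666666666666666666666666658
```

The arm occludes the top view, so I'll measure the grey tote from the side camera.

```bash
python3 - <<'E'
from h import *
c=snap('side');im=c['color'].astype(int);cv2.imwrite('pics/side9.png',c['color'][:,:,::-1])
m=((im[:,:,2]-im[:,:,0]>3)&(im.sum(2)>110)&(im.sum(2)<480)).astype(np.uint8);k=np.zeros_like(m);k[220:340,255:410]=1;m=m*k
m=cv2.morphologyEx(m,cv2.MORPH_CLOSE,np.ones((5,5)))
n,l,st,ce=cv2.connectedComponentsWithStats(m);i=1+st[1:,4].argmax();print(st[i])
h=cv2.convexHull(np.argwhere(l==i)[:,::-1].astype(np.int32));a=cv2.approxPolyDP(h,3,True).reshape(-1,2);print(a.tolist())
for q in a: print(q,ray(c,q,.06).round(4))
u=np.radians(-13.8);R2=np.array([[np.cos(u),-np.sin(u)],[np.sin(u),np.cos(u)]])
P=[list(R2@np.array([sx*.109,sy*.062])+[.4904,-.2211])+[.06] for sx,sy in((1,1),(1,-1),(-1,-1),(-1,1))]
print('expected if unmoved',proj(c,P).round(1).tolist())
E
```

```text
[369 220  41  34 645]
[[409, 253], [369, 220], [409, 220]]
[409 253] [ 0.6975 -0.2471  0.06  ]
[369 220] [ 0.6969 -0.1056  0.06  ]
[409 220] [ 0.7845 -0.1615  0.06  ]
expected if unmoved [[364.5, 251.7], [390.8, 290.5], [296.7, 317.3], [278.0, 273.8]]
```

```bash
python3 - <<'E'
from h import *
im=cv2.imread('pics/side9.png')[:,:,::-1]
for p in((330,300),(350,310),(310,285),(300,325),(270,300),(380,330)): print(p,im[p[1],p[0]])
# luminance print around expected box
g=cv2.cvtColor(np.ascontiguousarray(im),cv2.COLOR_RGB2GRAY);S=cv2.cvtColor(np.ascontiguousarray(im),cv2.COLOR_RGB2HSV)
for r in range(236,345,3): print(r,''.join('O' if S[r,x,1]>190 and S[r,x,0]<16 else ('g' if int(im[r,x,2])>=int(im[r,x,0])-2 else '.') if g[r,x]>40 else 'k' for x in range(255,411,2)))
E
```

```text
(330, 300) [43 45 43]
(350, 310) [62 63 57]
(310, 285) [88 88 83]
(300, 325) [134 107  81]
(270, 300) [134 110  79]
(380, 330) [133 109  81]
236 ...................................................................gggggg..ggg
239 .....................................................................gggg..ggg
242 ........................................................................g.gggg
245 ........................................................................gggggg
248 ..........................................................................gggg
251 ......................OOOOOOOk...................OO.O.......................gg
254 ....................kOOOkOOOOOO.......................g.......................
257 ...................kOOkOOOOOOOO.......................kg......................
260 ...................OOOOOOOOOOOO..............g....g..gkkg.....................
263 ...................OOOOOOOOOOk.....g.....g.....g....g.kg.g....................
266 ...................OOOOk...........g.................gk.g.g...................
269 ..........................................
[... 1411 characters left out ...]
....................................
323 .........................gg...................................................
326 ..............................................................................
329 ..............................................................................
332 ..............................................................................
335 ..............................................................................
338 ..............................................................................
341 ..............................................................................
344 ..............................................................................
```

```bash
cat >> h.py <<'E'
def grey(c,cen=(.4904,-.2211),view=True):
    S=cv2.cvtColor(c['color'],cv2.COLOR_RGB2HSV);m=((S[:,:,1]<65)).astype(np.uint8);k=np.zeros_like(m);k[238:340,262:405]=1;m*=k
    m=cv2.morphologyEx(m,cv2.MORPH_OPEN,np.ones((3,3)))
    m=cv2.morphologyEx(m,cv2.MORPH_CLOSE,np.ones((7,7)));n,l,st,ce=cv2.connectedComponentsWithStats(m);i=1+st[1:,4].argmax()
    h=cv2.convexHull(np.argwhere(l==i)[:,::-1].astype(np.int32));return st[i],cv2.approxPolyDP(h,2.5,True).reshape(-1,2)
E
python3 - <<'E'
from h import *
im=cv2.imread('pics/side9.png')[:,:,::-1];c=snap('side');c['color']=np.ascontiguousarray(im)
s,a=grey(c);print(s)
for q in a: print(q,ray(c,q,.06).round(4))
E
```

```text
[ 279  253  110   73 4746]
[388 291] [ 0.5754 -0.305   0.06  ]
[379 304] [ 0.5352 -0.3205  0.06  ]
[304 325] [ 0.3719 -0.2785  0.06  ]
[292 313] [ 0.3674 -0.2412  0.06  ]
[279 273] [ 0.4025 -0.134   0.06  ]
[364 253] [ 0.6072 -0.1896  0.06  ]
```

The grey tote is within about 3 mm of where it was: centre ≈ (0.490,-0.2205), heading ≈ -14.2°. Now the stacking.

Request:
step_arm(
  targets=[
    [0, [-0.7, 0.45, 0], 0],
    [0, [-0.97, 0.63, 0], 0],
    [0, [-0.97, 0.63, 0], 0],
    [0, [-0.95, 0.62, 0], 0],
    [0, [-0.29, 0.2, 0], 0],
    [0, [0, 0, 0], -0.9],
    [0, [0, 0, 0], -0.9],
    [0, [0, 0, 0], 0],
  ],
)

```text
time: 38.1
tool_pos: [0.49, -0.2202, 0.2149]
ee_rot: [-0.001, 0.79, 0.613, -0.0]
ft_force: [-0.4, -0.7, -2.5]
finger_gap: 0.0123
grip_force: 59.3
```

```bash
python3 - <<'E'
from h import *
go((.490,-.2205),-14.2,.11)
w=snap('wrist');m=mask(w,(2,16),150,60)
n,l,st,ce=cv2.connectedComponentsWithStats(m);k=1+st[1:,4].argmax();print(st[k])
E
```

```text
TCP [ 0.49   -0.2202  0.2149] ydir -14.5 | shift mm tool [ -0.2   0.3 104.9] world mm [   0.    -0.3 -104.9] | dyaw world deg 0.3 => toolz turn -0.3 j7 0.22 t 38.1 gap 0.012341511468212402 gf 59.26530718803406 F [-0.4 -0.7 -2.5]
[    0   133   555   255 86672]
```

Request:
step_arm(
  targets=[
    [0, [0, 0, 0.7], 0],
    [0, [0, 0, 0.9], 0],
    [0, [0, 0, 0.8], 0],
    [0, [0, 0, 0.3], 0],
    [0, [0, 0, 0], 0],
    [0, [0, 0, 0], 0],
  ],
)

```text
time: 38.9
tool_pos: [0.4909, -0.221, 0.1088]
ee_rot: [0.001, 0.791, 0.612, 0.0]
ft_force: [0.1, -0.1, -2.4]
finger_gap: 0.0125
grip_force: 59.2
```

Request:
step_arm(
  targets=[
    [0, [0, 0, 0.1], 0],
    [0, [0, 0, 0.1], 0],
    [0, [0, 0, 0.1], 0],
    [0, [0, 0, 0.1], 0],
    [0, [0, 0, 0], 0],
  ],
)

```text
time: 39.52
tool_pos: [0.4903, -0.2207, 0.0923]
ee_rot: [-0.0, 0.79, 0.613, 0.0]
ft_force: [-5.6, 3.5, 17.5]
finger_gap: 0.0124
grip_force: 61.9
```

Request:
step_arm(
  targets=[
    [0.4, [0, 0, 0], 0],
    [1, [0, 0, 0], 0],
    [1, [0, 0, 0], 0],
    [1, [0, 0, 0], 0],
    [1, [0, 0, -0.6], 0],
    [1, [0, 0, -1], 0],
    [1, [0, 0, -1], 0],
    [1, [0, 0, -1], 0],
  ],
)

```text
time: 40.52
tool_pos: [0.4901, -0.2207, 0.237]
ee_rot: [-0.0, 0.79, 0.613, -0.0]
ft_force: [0.2, -0.0, 0.7]
finger_gap: 0.0855
grip_force: 0.0
```

```bash
python3 - <<'E'
from h import *
go((.458,.246),0)
c=snap('side');cv2.imwrite('pics/side10.png',c['color'][:,:,::-1])
m=mask(c,(2,16),190,60);m[:,:240]=0;m[:,420:]=0;m[:180]=0;m[340:]=0
n,l,st,ce=cv2.connectedComponentsWithStats(m);i=1+st[1:,4].argmax()
h=cv2.convexHull(np.argwhere(l==i)[:,::-1].astype(np.int32));a=cv2.approxPolyDP(h,2.5,True).reshape(-1,2);print(st[i],a.tolist())
u=np.radians(-14.2);R2=np.array([[np.cos(u),-np.sin(u)],[np.sin(u),np.cos(u)]])
for z in(.112,.116,.120):
    P=[list(R2@np.array([sx*.109,sy*.062])+[.490,-.2205])+[z] for sx,sy in((1,1),(1,-1),(-1,-1),(-1,1))]
    print(z,proj(c,P).round(1).tolist())
S,A=grey(c);print('grey',S,A.tolist())
E
```

```text
TCP [ 0.4901 -0.2207  0.237 ] ydir -14.4 | shift mm tool [ 444.  -147.5   -0. ] world mm [-32.1 466.7   0. ] | dyaw world deg 14.4 => toolz turn -14.4 j7 0.21 t 40.525 gap 0.08554894469595886 gf 0.0 F [ 0.2 -0.   0.7]
[ 278  236  120   77 5593] [[397, 275], [376, 291], [299, 312], [278, 257], [368, 236]]
0.112 [[367.2, 236.0], [394.4, 274.8], [296.5, 301.1], [277.6, 257.6]]
0.116 [[367.4, 234.8], [394.8, 273.5], [296.6, 299.8], [277.5, 256.3]]
0.12 [[367.6, 233.5], [395.1, 272.3], [296.6, 298.6], [277.5, 255.0]]
grey [ 284  285  105   41 1306] [[388, 291], [379, 304], [304, 325], [292, 313], [284, 285], [386, 285]]
```

The orange tote's rim sits level at about 0.114 m, so it is seated on the ledges. Next, reel A.

Request:
step_arm(
  targets=[
    [1, [0.99, -0.56, 0], 0],
    [1, [0.99, -0.56, 0], 0],
    [1, [0.99, -0.56, 0], 0],
    [1, [0.99, -0.56, 0], 0],
    [1, [0.99, -0.56, 0], 0],
    [1, [1, -0.1, 0], 0],
    [1, [1, -0.1, 0], 0],
    [1, [1, -0.15, 0], 0],
  ],
)

```text
time: 41.58
tool_pos: [0.4476, 0.1199, 0.2357]
ee_rot: [-0.0, 0.79, 0.613, 0.0]
ft_force: [0.9, -1.1, 0.6]
finger_gap: 0.0856
grip_force: 0.0
```

Request:
step_arm(
  targets=[
    [0.65, [1, -0.15, 0], 0],
    [0.65, [1, -0.15, 0], 0],
    [0.65, [1, -0.15, 0], 0],
    [0.65, [0.1, 0, 0], 0],
    [0.65, [0, 0, 0], 0],
    [0.65, [0, 0, 0], 0],
  ],
  squeeze=40,
)

```text
time: 42.32
tool_pos: [0.4611, 0.242, 0.2357]
ee_rot: [0.0, 0.791, 0.612, -0.0]
ft_force: [0.4, -0.8, -0.2]
finger_gap: 0.0558
grip_force: 0.0
```

```bash
cat >> h.py <<'E'
def reel(w,xy,r=40):
    u,v=proj(w,[[xy[0],xy[1],.048]])[0].astype(int)
    x0,y0=max(u-r,0),max(v-r,0);im=np.ascontiguousarray(w['color'][y0:v+r,x0:u+r])
    g=cv2.medianBlur(cv2.cvtColor(im,cv2.COLOR_RGB2HSV)[:,:,1],3);g=cv2.resize(g,None,fx=3,fy=3,interpolation=cv2.INTER_CUBIC)
    C=cv2.HoughCircles(g,cv2.HOUGH_GRADIENT,1,20,param1=80,param2=14,minRadius=24,maxRadius=70)
    out=[] if C is None else [(ray(w,(x0+a/3,y0+b/3),.048)[:2].round(4).tolist(),round(float(q)/3*np.linalg.norm(ray(w,(u+1,v),.048)-ray(w,(u,v),.048))*1000,1)) for a,b,q in C[0][:4]]
    print('exp',(u,v),out)
E
python3 - <<'E'
from h import *
go((.458,.246),-14.4)
w=snap('wrist');t=snap('top')
for p in((.458,.246),(.415,.303),(.381,.238)): reel(w,p);reel(t,p,22)
E
```

```text
TCP [0.4611 0.242  0.2357] ydir -14.5 | shift mm tool [ 3.1 -4.  -0. ] world mm [-3.1  4.   0. ] | dyaw world deg 0.1 => toolz turn -0.1 j7 -0.81 t 42.325 gap 0.05575928757135761 gf 0.0 F [ 0.4 -0.8 -0.2]
exp (np.int64(273), np.int64(180)) [([0.4596, 0.2473], np.float64(15.9)), ([0.4622, 0.2569], np.float64(13.3)), ([0.4551, 0.2542], np.float64(21.0)), ([0.4665, 0.2505], np.float64(23.1))]
exp (np.int64(178), np.int64(221)) [([0.4556, 0.2453], np.float64(19.4)), ([0.4802, 0.2591], np.float64(31.8))]
exp (np.int64(219), np.int64(139)) [([0.4155, 0.3029], np.float64(15.1)), ([0.4207, 0.31], np.float64(19.6))]
exp (np.int64(153), np.int64(238)) []
exp (np.int64(208), np.int64(204)) [([0.3938, 0.2479], np.float64(14.5)), ([0.3831, 0.2379], np.float64(15.2)), ([0.3864, 0.2455], np.float64(22.0)), ([0.3915, 0.2397], np.float64(19.4))]
exp (np.int64(180), np.int64(254)) [([0.3867, 0.233], np.float64(20.6))]
```

Reel centres from the wrist view: A (0.4595,0.2473), C (0.4155,0.3029), B (0.383,0.238).

Request:
step_arm(
  targets=[
    [0.65, [0.11, -0.07, 1], 0],
    [0.65, [0, 0, 1], 0],
    [0.65, [0, 0, 1], 0],
    [0.65, [0, 0, 1], 0],
    [0.65, [0, 0, 0.8], 0],
    [0.65, [0, 0, 0.5], 0],
    [0.65, [0, 0, 0], 0],
  ],
)

```text
time: 43.3
tool_pos: [0.4588, 0.2472, 0.0228]
ee_rot: [0.0, 0.791, 0.612, -0.001]
ft_force: [0.2, 0.3, 0.3]
finger_gap: 0.0555
grip_force: 0.0
```

Request:
step_arm(
  targets=[
    [0, [0, 0, 0], 0],
    [0, [0, 0, 0], 0],
    [0, [0, 0, 0], 0],
    [0, [0, 0, 0], 0],
    [0, [0, 0, 0], 0],
  ],
)

```text
time: 43.92
tool_pos: [0.46, 0.2484, 0.0249]
ee_rot: [0.0, 0.79, 0.613, 0.001]
ft_force: [-0.7, -1.7, 8.7]
finger_gap: 0.0308
grip_force: 39.9
```

Request:
step_arm(
  targets=[
    [0, [0, 0, -0.4], 0],
    [0, [0, 0, -0.8], 0],
    [0, [0, 0, -1], 0],
    [0, [0, 0, -1], 0],
    [0, [0, 0, -1], 0],
    [0, [0, 0, -0.8], 0],
    [0, [0, 0, 0], 0],
  ],
)

```text
time: 44.8
tool_pos: [0.4604, 0.2487, 0.2273]
ee_rot: [-0.0, 0.79, 0.613, 0.003]
ft_force: [0.6, -0.4, -1.1]
finger_gap: 0.0306
grip_force: 39.8
```

```bash
python3 - <<'E'
from h import *
import numpy as np
u=np.radians(-14.2);R2=np.array([[np.cos(u),-np.sin(u)],[np.sin(u),np.cos(u)]])
for X,Y in((.048,.024),(.048,-.024),(-.048,0)):
    q=R2@[X,Y]+[.490,-.2205];print(X,Y,q.round(4));go(q,-14.4)
E
```

```text
0.048 0.024 [ 0.5424 -0.209 ]
TCP [0.4604 0.2487 0.2273] ydir -14.4 | shift mm tool [-422.8  193.6   -1.3] world mm [  82.  -457.7    0. ] | dyaw world deg 0.0 => toolz turn -0.0 j7 -0.81 t 44.8 gap 0.0305770024101589 gf 39.81195040221792 F [ 0.6 -0.4 -1.1]
0.048 -0.024 [ 0.5306 -0.2555]
TCP [0.4604 0.2487 0.2273] ydir -14.4 | shift mm tool [-470.8  193.8   -1.6] world mm [  70.2 -504.3    0. ] | dyaw world deg 0.0 => toolz turn -0.0 j7 -0.81 t 44.8 gap 0.0305770024101589 gf 39.81195040221792 F [ 0.6 -0.4 -1.1]
-0.048 0 [ 0.4435 -0.2087]
TCP [0.4604 0.2487 0.2273] ydir -14.4 | shift mm tool [-447.2   97.7   -1.7] world mm [ -17.  -457.4    0. ] | dyaw world deg 0.0 => toolz turn -0.0 j7 -0.81 t 44.8 gap 0.0305770024101589 gf 39.81195040221792 F [ 0.6 -0.4 -1.1]
```

Request:
step_arm(
  targets=[
    [0, [-1, 0.2, 0], 0],
    [0, [-1, 0.2, 0], 0],
    [0, [-1, 0.2, 0], 0],
    [0, [-1, 0.2, 0], 0],
    [0, [-0.94, 0.58, 0], 0],
    [0, [-0.94, 0.58, 0], 0],
    [0, [-0.94, 0.58, 0], 0],
    [0, [-0.94, 0.58, 0], 0],
  ],
)

```text
time: 45.8
tool_pos: [0.5027, -0.0849, 0.2238]
ee_rot: [-0.0, 0.79, 0.613, 0.0]
ft_force: [1.0, 0.0, 0.0]
finger_gap: 0.0303
grip_force: 39.8
```

Request:
step_arm(
  targets=[
    [0, [-0.94, 0.58, 0], 0],
    [0, [-0.94, 0.58, 0], 0],
    [0, [-0.94, 0.56, 0], 0],
    [0, [0, 0, 0], 0],
    [0, [0, 0, 0], 0],
  ],
)

```text
time: 46.42
tool_pos: [0.5409, -0.2095, 0.2234]
ee_rot: [-0.0, 0.79, 0.613, -0.0]
ft_force: [0.1, 0.4, -0.8]
finger_gap: 0.0302
grip_force: 39.8
```

```bash
python3 - <<'E'
from h import *
go((.5424,-.209),-14.4,.087)
c=snap('side')
m=mask(c,(2,16),190,60);m[:,:240]=0;m[:,420:]=0;m[:180]=0;m[340:]=0
n,l,st,ce=cv2.connectedComponentsWithStats(m);i=1+st[1:,4].argmax()
h=cv2.convexHull(np.argwhere(l==i)[:,::-1].astype(np.int32));print(cv2.approxPolyDP(h,2.5,True).reshape(-1,2).tolist())
E
```

```text
TCP [ 0.5409 -0.2095  0.2234] ydir -14.4 | shift mm tool [  0.9   1.5 136.4] world mm [   1.5    0.5 -136.4] | dyaw world deg 0.0 => toolz turn -0.0 j7 0.2 t 46.425 gap 0.030187699379516132 gf 39.820196956861764 F [ 0.1  0.4 -0.8]
[[398, 275], [376, 291], [299, 312], [278, 257], [368, 236]]
```

Request:
step_arm(
  targets=[
    [0, [0.02, 0.04, 0.9], 0],
    [0, [0, 0, 1], 0],
    [0, [0, 0, 0.8], 0],
    [0, [0, 0, 0.5], 0],
    [0, [0, 0, 0.2], 0],
    [0, [0, 0, 0], 0],
  ],
)

```text
time: 47.22
tool_pos: [0.5434, -0.2094, 0.0881]
ee_rot: [0.0, 0.79, 0.613, 0.0]
ft_force: [-0.7, -0.8, 0.2]
finger_gap: 0.0303
grip_force: 39.8
```

Request:
step_arm(
  targets=[
    [0.5, [0, 0, 0], 0],
    [0.5, [0, 0, 0], 0],
    [0.5, [0, 0, 0], 0],
    [0.5, [0, 0, -0.3], 0],
    [0.5, [0, 0, -0.8], 0],
    [0.5, [0, 0, -1], 0],
    [0.5, [0, 0, -1], 0],
    [0.5, [0, 0, -0.7], 0],
  ],
)

```text
time: 48.22
tool_pos: [0.5433, -0.2099, 0.2425]
ee_rot: [0.001, 0.79, 0.612, 0.001]
ft_force: [0.1, 0.4, 0.5]
finger_gap: 0.0427
grip_force: 0.0
```

```bash
python3 - <<'E'
from h import *
go((.4155,.3029),-14.4)
w=snap('wrist')
for p in [(.5424,-.209)]:
    q=proj(w,[[*p,.106]])[0].astype(int);print(q,w['color'][q[1],q[0]]);dump(w,q[0]-60,q[0]+60,q[1]-50,q[1]+70,8)
E
```

```text
TCP [ 0.5433 -0.2099  0.2425] ydir -14.5 | shift mm tool [ 4.646e+02 -2.519e+02 -4.000e-01] world mm [-127.8  512.8    0. ] | dyaw world deg 0.1 => toolz turn -0.1 j7 0.19 t 48.225 gap 0.04265615104350263 gf 0.0 F [0.1 0.4 0.5]
[275 196] [123  74  54]
146 BBBBBBBBBBBBBBB
154 222222BBBBB2222
162 BBBBBBBBBBBBBBB
170 BBBBBBBBBBBBBBB
178 BBBBBBBBBBBBBBB
186 BBBBBBBBBBBBBBB
194 BBBBBBBBBBBBBBB
202 BBBBBBBBBBBBBBB
210 BBBBBBBBBBBBBBB
218 BBBBBBBBBBBBBBB
226 BBBBBBBBBBBBBBB
234 BBBBBBBBBBBBBBB
242 BBBBBBBBBBBBBBB
250 BBBBBBBBBBBBBBB
258 BBBBBBBBBBBBBBB
```

Request:
step_arm(
  targets=[
    [0.65, [0.94, -0.58, 0], 0],
    [0.65, [0.94, -0.58, 0], 0],
    [0.65, [0.94, -0.58, 0], 0],
    [0.65, [0.94, -0.58, 0], 0],
    [0.65, [0.94, -0.58, 0], 0],
    [0.65, [0.94, -0.58, 0], 0],
    [0.65, [0.94, -0.58, 0], 0],
    [0.65, [1, -0.44, 0], 0],
  ],
)

```text
time: 49.28
tool_pos: [0.4438, 0.13, 0.2405]
ee_rot: [0.0, 0.79, 0.612, 0.001]
ft_force: [0.6, -0.0, 0.2]
finger_gap: 0.0557
grip_force: 0.0
```

Request:
step_arm(
  targets=[
    [0.65, [1, -0.44, 0], 0],
    [0.65, [1, -0.44, 0], 0],
    [0.65, [1, -0.44, 0], 0],
    [0.65, [1, -0.44, 0], 0],
    [0.65, [0, 0, 0], 0],
    [0.65, [0, 0, 0], 0],
  ],
)

```text
time: 50.02
tool_pos: [0.4163, 0.3007, 0.24]
ee_rot: [0.0, 0.79, 0.613, -0.0]
ft_force: [0.5, -1.1, -0.4]
finger_gap: 0.0553
grip_force: 0.0
```

```bash
python3 - <<'E'
from h import *
w=snap('wrist');reel(w,(.4155,.3029))
go((.4155,.3029),-14.4,.024)
E
```

```text
exp (np.int64(275), np.int64(181)) [([0.4147, 0.3038], np.float64(15.3))]
TCP [0.4165 0.3004 0.24  ] ydir -14.5 | shift mm tool [  2.2  -1.6 216. ] world mm [  -1.     2.5 -216. ] | dyaw world deg 0.1 => toolz turn -0.1 j7 -0.96 t 50.075 gap 0.05509526339245078 gf 0.0 F [-0.6 -0.5 -0.2]
```

Request:
step_arm(
  targets=[
    [0.65, [0.07, -0.05, 1], 0],
    [0.65, [0, 0, 1], 0],
    [0.65, [0, 0, 1], 0],
    [0.65, [0, 0, 1], 0],
    [0.65, [0, 0, 0.9], 0],
    [0.65, [0, 0, 0.5], 0],
    [0.65, [0, 0, 0], 0],
  ],
)

```text
time: 50.95
tool_pos: [0.4148, 0.303, 0.0229]
ee_rot: [0.0, 0.791, 0.612, -0.001]
ft_force: [-0.3, -0.5, 0.8]
finger_gap: 0.0557
grip_force: 0.0
```

Request:
step_arm(
  targets=[
    [0, [0, 0, 0], 0],
    [0, [0, 0, 0], 0],
    [0, [0, 0, 0], 0],
    [0, [0, 0, 0], 0],
    [0, [0, 0, 0], 0],
  ],
)

```text
time: 51.58
tool_pos: [0.4156, 0.3048, 0.025]
ee_rot: [-0.0, 0.79, 0.612, 0.001]
ft_force: [-0.1, -2.5, 6.5]
finger_gap: 0.0305
grip_force: 39.3
```

Request:
step_arm(
  targets=[
    [0, [0, 0, -0.4], 0],
    [0, [0, 0, -0.8], 0],
    [0, [0, 0, -1], 0],
    [0, [0, 0, -1], 0],
    [0, [0, 0, -1], 0],
    [0, [0, 0, -0.8], 0],
    [0, [0, 0, 0], 0],
  ],
)

```text
time: 52.45
tool_pos: [0.4158, 0.3053, 0.2274]
ee_rot: [-0.001, 0.79, 0.613, 0.003]
ft_force: [0.6, -0.8, -0.8]
finger_gap: 0.0305
grip_force: 39.8
```

Request:
step_arm(
  targets=[
    [0, [-1, 0.44, 0], 0],
    [0, [-1, 0.44, 0], 0],
    [0, [-1, 0.44, 0], 0],
    [0, [-1, 0.44, 0], 0],
    [0, [-1, 0.44, 0], 0],
    [0, [-0.94, 0.58, 0], 0],
    [0, [-0.94, 0.58, 0], 0],
    [0, [-0.94, 0.58, 0], 0],
  ],
)

```text
time: 53.45
tool_pos: [0.4893, -0.039, 0.2239]
ee_rot: [-0.0, 0.79, 0.613, 0.0]
ft_force: [1.1, 1.3, -0.2]
finger_gap: 0.0306
grip_force: 39.8
```

Request:
step_arm(
  targets=[
    [0, [-0.94, 0.5, 0], 0],
    [0, [-0.94, 0.5, 0], 0],
    [0, [-0.94, 0.5, 0], 0],
    [0, [-0.94, 0.5, 0], 0],
    [0, [-0.9, 0.3, 0], 0],
    [0, [0, 0, 0], 0],
    [0, [0, 0, 0], 0],
  ],
)

```text
time: 54.32
tool_pos: [0.5318, -0.2405, 0.2235]
ee_rot: [-0.0, 0.79, 0.613, -0.0]
ft_force: [0.9, 1.5, -1.0]
finger_gap: 0.0307
grip_force: 39.8
```

```bash
python3 - <<'E'
from h import *
go((.5306,-.2555),-14.4,.088)
E
```

```text
TCP [ 0.5318 -0.2405  0.2235] ydir -14.4 | shift mm tool [-14.9   2.7 135.5] world mm [  -1.2  -15.  -135.5] | dyaw world deg 0.0 => toolz turn -0.0 j7 0.27 t 54.325 gap 0.030710736207230093 gf 39.79722759191645 F [ 0.9  1.5 -1. ]
```

Request:
step_arm(
  targets=[
    [0, [-0.37, 0.07, 0], 0],
    [0, [0, 0, 0.9], 0],
    [0, [0, 0, 1], 0],
    [0, [0, 0, 0.8], 0],
    [0, [0, 0, 0.5], 0],
    [0, [0, 0, 0.18], 0],
    [0, [0, 0, 0], 0],
  ],
)

```text
time: 55.2
tool_pos: [0.5314, -0.2562, 0.0889]
ee_rot: [0.0, 0.79, 0.613, 0.0]
ft_force: [0.2, 0.6, -0.1]
finger_gap: 0.0302
grip_force: 39.8
```

Request:
step_arm(
  targets=[
    [0.5, [0, 0, 0], 0],
    [0.5, [0, 0, 0], 0],
    [0.5, [0, 0, 0], 0],
    [0.5, [0, 0, -0.3], 0],
    [0.5, [0, 0, -0.8], 0],
    [0.5, [0, 0, -1], 0],
    [0.5, [0, 0, -1], 0],
    [0.5, [0, 0, -0.7], 0],
  ],
)

```text
time: 56.2
tool_pos: [0.5313, -0.2564, 0.2433]
ee_rot: [0.001, 0.79, 0.612, 0.001]
ft_force: [-0.5, 0.3, 0.5]
finger_gap: 0.0429
grip_force: 0.0
```

Request:
step_arm(
  targets=[
    [0.65, [0.94, -0.58, 0], 0],
    [0.65, [0.94, -0.58, 0], 0],
    [0.65, [0.94, -0.58, 0], 0],
    [0.65, [0.94, -0.58, 0], 0],
    [0.65, [0.94, -0.5, 0], 0],
    [0.65, [0.94, -0.5, 0], 0],
    [0.65, [0.94, -0.1, 0], 0],
    [0.65, [1, 0, 0], 0],
  ],
)

```text
time: 57.2
tool_pos: [0.4743, 0.0727, 0.2416]
ee_rot: [0.0, 0.79, 0.613, 0.001]
ft_force: [0.1, 0.6, 0.6]
finger_gap: 0.0554
grip_force: 0.0
```

```bash
python3 - <<'E'
from h import *
go((.4,.238),-14.4)
go((.383,.238),-14.4)
E
```

```text
TCP [0.4743 0.0727 0.2416] ydir -14.5 | shift mm tool [ 1.415e+02 -1.132e+02  1.000e-01] world mm [-74.3 165.3   0. ] | dyaw world deg 0.1 => toolz turn -0.1 j7 -0.49 t 57.2 gap 0.055440555255958576 gf 0.0 F [0.1 0.6 0.6]
TCP [0.4743 0.0727 0.2416] ydir -14.5 | shift mm tool [ 137.3 -129.6    0. ] world mm [-91.3 165.3   0. ] | dyaw world deg 0.1 => toolz turn -0.1 j7 -0.49 t 57.2 gap 0.055440555255958576 gf 0.0 F [0.1 0.6 0.6]
```

Request:
step_arm(
  targets=[
    [0.65, [0.86, -0.81, 0], 0],
    [0.65, [0.86, -0.81, 0], 0],
    [0.65, [0.86, -0.81, 0], 0],
    [0.65, [0.86, -0.81, 0], 0],
    [0.65, [0, 0, 0], 0],
    [0.65, [0, 0, 0], 0],
  ],
)

```text
time: 57.95
tool_pos: [0.3834, 0.2368, 0.241]
ee_rot: [0.0, 0.79, 0.613, 0.0]
ft_force: [0.7, -0.8, -0.7]
finger_gap: 0.0555
grip_force: 0.0
```

```bash
python3 - <<'E'
from h import *
w=snap('wrist');reel(w,(.383,.238))
q=proj(w,[[.383,.238,.02]])[0].astype(int)
go((.383,.238),-14.4,.024)
t=snap('top');dump(t,190,255,200,268,3)
# reel side colour in side view
c=snap('side');u=proj(c,[[.383-.01,.238-.012,.024]])[0].astype(int);print(u,c['color'][u[1]-2:u[1]+3,u[0]-2:u[0]+3].mean((0,1)))
E
```

```text
exp (np.int64(276), np.int64(181)) [([0.3851, 0.2482], np.float64(13.9)), ([0.3819, 0.2389], np.float64(15.5)), ([0.3887, 0.2356], np.float64(10.1))]
TCP [0.3836 0.2364 0.2409] ydir -14.5 | shift mm tool [  1.4  -1.1 216.9] world mm [  -0.6    1.6 -216.9] | dyaw world deg 0.1 => toolz turn -0.1 j7 -0.94 t 58.0 gap 0.055410964581817226 gf 0.0 F [ 0.2  0.7 -0.2]
200 6666666666666666666666
203 6666666666675466666666
206 6666666766777486666666
209 6665757777777566666666
212 6666577777777556666666
215 6666367777777746666666
218 6666377777777748666666
221 66663777777775B3666666
224 66664577774BBBBB566666
227 6666635BBBBBB344566766
230 665434BBB5777774866666
233 6333346777777774666666
236 6644335777777776566666
239 6666663677777777466666
242 6666663777777777486666
245 6666663777777777756666
248 6666664577777777776666
251 5666666367777766666666
254 B666666657756666666666
257 6666666666666666666666
260 6666666666666666666666
263 6666666666666666666666
266 6666666666666666666666
[204 205] [159.16 153.72  90.44]
```

The tray is still flat, empty and in place. Reel B has wooden flanges and a pale thread, so it is the cream reel.

Request:
step_arm(
  targets=[
    [0.65, [0.06, -0.05, 1], 0],
    [0.65, [0, 0, 1], 0],
    [0.65, [0, 0, 1], 0],
    [0.65, [0, 0, 1], 0],
    [0.65, [0, 0, 0.9], 0],
    [0.65, [0, 0, 0.5], 0],
    [0.65, [0, 0, 0], 0],
  ],
)

```text
time: 58.98
tool_pos: [0.3815, 0.2388, 0.0236]
ee_rot: [0.0, 0.791, 0.612, -0.001]
ft_force: [0.3, -0.3, 0.8]
finger_gap: 0.0557
grip_force: 0.0
```

Request:
step_arm(
  targets=[
    [0, [0, 0, 0], 0],
    [0, [0, 0, 0], 0],
    [0, [0, 0, 0], 0],
    [0, [0, 0, 0], 0],
    [0, [0, 0, 0], 0],
  ],
)

```text
time: 59.6
tool_pos: [0.3825, 0.2404, 0.0256]
ee_rot: [-0.0, 0.79, 0.613, 0.001]
ft_force: [0.0, -1.8, 9.4]
finger_gap: 0.0306
grip_force: 40.0
```

Request:
step_arm(
  targets=[
    [0, [0, 0, -0.4], 0],
    [0, [0, 0, -0.8], 0],
    [0, [0, 0, -1], 0],
    [0, [0, 0, -1], 0],
    [0, [0, 0, -1], 0],
    [0, [0, 0, -0.8], 0],
    [0, [0, 0, 0], 0],
  ],
)

```text
time: 60.48
tool_pos: [0.3826, 0.2408, 0.2272]
ee_rot: [-0.001, 0.79, 0.613, 0.003]
ft_force: [-0.0, 0.7, -0.8]
finger_gap: 0.0301
grip_force: 39.9
```

Request:
step_arm(
  targets=[
    [0, [-0.86, 0.81, 0], 0],
    [0, [-0.86, 0.81, 0], 0],
    [0, [-0.86, 0.81, 0], 0],
    [0, [-0.86, 0.81, 0], 0],
    [0, [-1, 0.15, 0], 0],
    [0, [-1, 0.15, 0], 0],
    [0, [-1, 0.15, 0], 0],
    [0, [-1, 0.15, 0], 0],
  ],
)

```text
time: 61.48
tool_pos: [0.4556, -0.0877, 0.2241]
ee_rot: [-0.0, 0.79, 0.613, -0.0]
ft_force: [0.6, -0.2, 0.2]
finger_gap: 0.0303
grip_force: 39.9
```

```bash
python3 - <<'E'
from h import *
go((.4435,-.2087),-14.4,.088)
E
```

```text
TCP [ 0.4556 -0.0877  0.2241] ydir -14.4 | shift mm tool [-120.2   18.5  136.1] world mm [ -12.1 -121.  -136.1] | dyaw world deg 0.0 => toolz turn -0.0 j7 -0.13 t 61.475 gap 0.030292850128136983 gf 39.88042098713777 F [ 0.6 -0.2  0.2]
```

Request:
step_arm(
  targets=[
    [0, [-1, 0.15, 0], 0],
    [0, [-1, 0.15, 0], 0],
    [0, [-0.98, 0.15, 0], 0],
    [0, [0, 0, 0], 0],
    [0, [0, 0, 1], 0],
    [0, [0, 0, 0.8], 0],
    [0, [0, 0, 0.8], 0],
  ],
)

```text
time: 62.35
tool_pos: [0.4438, -0.2054, 0.1191]
ee_rot: [-0.0, 0.79, 0.613, -0.0]
ft_force: [1.1, 0.4, -1.1]
finger_gap: 0.03
grip_force: 39.9
```

Request:
step_arm(
  targets=[
    [0, [0, 0, 0.5], 0],
    [0, [0, 0, 0.25], 0],
    [0, [0, 0, 0], 0],
  ],
)

```text
time: 62.72
tool_pos: [0.4437, -0.206, 0.0902]
ee_rot: [-0.0, 0.79, 0.613, -0.0]
ft_force: [0.7, -0.8, -0.2]
finger_gap: 0.0304
grip_force: 39.9
```

Release, withdraw, and move clear for a full check.

Request:
step_arm(
  targets=[
    [0.5, [0, 0, 0.05], 0],
    [0.5, [0, 0, 0], 0],
    [0.5, [0, 0, 0], 0],
    [0.5, [0, 0, -0.3], 0],
    [0.5, [0, 0, -0.8], 0],
    [0.5, [0, 0, -1], 0],
    [0.5, [0, 0, -1], 0],
    [0.5, [0, 0, -0.8], 0],
  ],
)

```text
time: 63.72
tool_pos: [0.444, -0.2068, 0.2469]
ee_rot: [0.001, 0.791, 0.612, 0.001]
ft_force: [0.3, -0.0, -0.2]
finger_gap: 0.0426
grip_force: 0.0
```

Request:
step_arm(
  targets=[
    [0.5, [1, -0.1, 0], 0],
    [0.5, [1, -0.1, 0], 0],
    [0.5, [1, -0.1, 0], 0],
    [0.5, [1, -0.1, 0], 0],
    [0.5, [1, -0.1, 0], 0],
    [0.5, [0.5, 0, 0], 0],
    [0.5, [0, 0, 0], 0],
  ],
)

```text
time: 64.6
tool_pos: [0.4798, 0.0123, 0.2449]
ee_rot: [0.0, 0.79, 0.613, 0.0]
ft_force: [-0.3, -0.5, -0.3]
finger_gap: 0.0425
grip_force: 0.0
```

```bash
python3 - <<'E'
from h import *
go((.46,-.03),-14.4)
c=snap('side')
m=mask(c,(2,16),190,60);m[:,:240]=0;m[:,420:]=0;m[:180]=0;m[340:]=0
n,l,st,ce=cv2.connectedComponentsWithStats(m);i=1+st[1:,4].argmax()
h=cv2.convexHull(np.argwhere(l==i)[:,::-1].astype(np.int32));print(cv2.approxPolyDP(h,2.5,True).reshape(-1,2).tolist())
S,A=grey(c);print('grey',A.tolist())
t=snap('top')
m=mask(t,(2,16),150,80);m[:,:335]=0;m[:145]=0;n,l,st,ce=cv2.connectedComponentsWithStats(m);k=1+st[1:,4].argmax()
bx=cv2.boxPoints(cv2.minAreaRect(np.argwhere(l==k)[:,::-1].astype(np.float32)));W=np.array([ray(t,q,.116) for q in bx]);print('orange',st[k],W.mean(0).round(4));d=W[1]-W[0];print(np.linalg.norm(d),np.degrees(np.arctan2(d[1],d[0])))
h=cv2.cvtColor(t['color'],cv2.COLOR_RGB2HSV)
for r in range(148,276,4): print(r,''.join('O' if 2<=h[r,x,0]<=14 and h[r,x,1]>190 else 'w' if 4<h[r,x,0]<24 and h[r,x,1]>90 else str(int(h[r,x,2]/26)) for x in range(340,430,3)))
for P in((.5424,-.209),(.5306,-.2555),(.4435,-.2087)): print(proj(t,[[*P,.106]])[0].round(0))
E
```

```text
TCP [0.4798 0.0123 0.2449] ydir -14.3 | shift mm tool [-45.9  -8.7   0. ] world mm [-19.8 -42.3   0. ] | dyaw world deg -0.1 => toolz turn 0.1 j7 -0.35 t 64.6 gap 0.042501646953372 gf 0.0 F [-0.3 -0.5 -0.3]
[[402, 276], [376, 291], [299, 312], [278, 257], [368, 236]]
grey [[388, 291], [379, 304], [304, 325], [292, 312], [284, 285], [386, 285]]
orange [ 368  157   58  109 3799] [ 0.4903 -0.221   0.116 ]
0.22065268569084037 -13.364255681061923
148 6666666888wwwwww66666666666668
152 56666667863wwww666666666666657
156 36666666666w446666666666666647
160 46666666666wwOww76666666666647
164 35666666645wwwwwOOwww666666667
168 4466666672wOOOwwwOOOOwwwww6667
172 6366666662wwOOOOOOOOOOwwwwwww8
176 336666666wwwOwOOwOwOOwOwwwwww7
180 5267667667wwwwwwOwOOOwOwwOOOw7
184 6367777777wwwwwwwwwwwwwOwOOw67
188 6657777777wwwwwwwwwwwwwOwwOw67
192 6647777777w3wwwwOwwwwwwwOwOw67
196 6667777777OwwwOww33wwwwwOOw666
200 6666777777wwwOOwOw33wwwOOOw667
204 6666666667wwwwwwwwOOOwOOOOw667
208 6666666666wwwwwwwwOwwwOwOw6667
212 6666666666wwwOwwwwwwwOOOOw6667
216 6666666666wOOwwOwwOwwwwOOw6667
220 6666666666wwwwwwOOOwOOOOw66667
224 6666666666wwwwwwwwOOOOOww66667
228 6666666666wwwwwwwwOOOwOOw66667
232 66666666654ww6wwwwwwwOOw666667
236 6666666666w4wwwwwwwwOOOw666668
240 6666666666wwwwwwwwwOwwww666668
244 6666666666wwwwwwOwwOOOw6666668
248 66666666666wwwwwwwOOOww6666667
252 66666666666wwwwwwwOOwww6666667
256 66666666666wwwwwwwOOOw66666667
260 6666666666654wwwwwOwOw66666667
264 666666666666666666wwww66666666
268 666666666666666666666666666665
272 666666666666666666666666666666
[381. 187.]
[402. 193.]
[381. 232.]
```

```bash
python3 - <<'E'
from h import *
t=snap('top');a=cv2.imread('pics/top0.png')[:,:,::-1]
d=(cv2.absdiff(np.ascontiguousarray(a),t['color']).max(2)>45).astype(np.uint8);d[300:]=0
d=cv2.morphologyEx(d,cv2.MORPH_OPEN,np.ones((2,2)));n,l,st,ce=cv2.connectedComponentsWithStats(d)
print([(s[4],c.round(0).tolist()) for s,c in zip(st[1:],ce[1:]) if s[4]>12])
im=t['color']
for P in((.5424,-.209),(.5306,-.2555),(.4435,-.2087)):
    u,v=proj(t,[[*P,.106]])[0].round(0).astype(int);print((u,v),[im[v+dy,u+dx].tolist() for dx,dy in((-4,0),(4,0),(0,-4),(0,4),(0,0))])
    old=cv2.imread('pics/top0.png')
print('floor',im[218,376],im[176,376]); print(arm.get_obs()['time'])
c=snap('side')
for P in((.5424,-.209),(.5306,-.2555),(.4435,-.2087)):
    u,v=proj(c,[[*P,.106]])[0].round(0).astype(int);print((u,v),c['color'][v-1:v+2,u-1:u+2].mean((0,1)).round(0))
E
```

```text
[(np.int32(62), [335.0, 113.0]), (np.int32(127), [346.0, 111.0]), (np.int32(23), [260.0, 112.0]), (np.int32(68), [318.0, 113.0]), (np.int32(5729), [350.0, 211.0]), (np.int32(1087), [256.0, 151.0]), (np.int32(402), [307.0, 145.0]), (np.int32(25), [270.0, 144.0]), (np.int32(68), [359.0, 156.0]), (np.int32(989), [408.0, 202.0]), (np.int32(14), [250.0, 159.0]), (np.int32(65), [246.0, 191.0]), (np.int32(174), [402.0, 193.0]), (np.int32(13), [382.0, 188.0]), (np.int32(2178), [194.0, 229.0]), (np.int32(13), [224.0, 207.0]), (np.int32(4311), [130.0, 249.0]), (np.int32(1681), [266.0, 264.0]), (np.int32(26), [403.0, 215.0]), (np.int32(19), [381.0, 232.0]), (np.int32(38), [233.0, 246.0]), (np.int32(88), [223.0, 250.0]), (np.int32(100), [230.0, 256.0]), (np.int32(57), [394.0, 259.0]), (np.int32(40), [143.0, 289.0]), (np.int32(27), [305.0, 292.0])]
(np.int64(381), np.int64(187)) [[199, 157, 110], [199, 158, 114], [201, 160, 114], [199, 159, 112], [76, 57, 49]]
(np.int64(402), np.int64(193)) [[197, 155, 108], [198, 157, 112], [199, 158, 111], [200, 158, 114], [82, 52, 50]]
(np.int64(381), np.int64(232)) [[197, 157, 111], [198, 159, 114], [199, 157, 110], [197, 157, 111], [121, 93, 62]]
floor [147  78  43] [185 100  51]
64.75
(np.int64(350), np.int64(255)) [135.  83.  38.]
(np.int64(360), np.int64(271)) [126.  78.  37.]
(np.int64(314), np.int64(273)) [140.  92.  44.]
```

All three reels show wood flanges and centre holes exactly where they were set. The stack and the tray are also in place.

```bash
python3 -c "
from h import *
print(order.close_job())"
```

```text
the job is handed in; nothing more can be done
None
```

The job is handed in with no verdict returned; by my last camera checks the toggles are in the grey tote (not seen again once it was covered), the orange tote sits turned and level on its ledges with all three reels in it, and the empty tray is flat on the bench.

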